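# Clear the spray can, then lift the parts tote level

## Task

Take the spray can out of the wooden parts tote, where it blocks the handle, and set it down upright on the clear bench top beside the tote without dropping it. Then lift the tote by its handle about 10 cm off the bench, keeping it level so that the bearing, nut and bolt stay in it, and finish while still holding it there, steady and level in the air. Leave the pliers and the wood block where they lie.

Things in the scene. Friction and masses are not known exactly. Their poses are not given: they have to be found in the camera images.
- tote: open wooden tote, 166 (x) x 220 (y) mm, 0.3-0.5 kg; origin: centre of underside, z up. Floor 6 thick, walls 40 high (6 thick, ends 8); divider along y in the middle (6 thick, top at 30) makes two long compartments. Above it the handle: a dark wooden rail along y, 12 thick (x), 22 high (62 to 84 above the underside), 204 long between end cheeks 50 wide, 88 high
- rail (a point): the middle of the tote's handle rail, 73 mm above the tote's underside, on the tote's centre; same axes as the tote. The tote with its parts balances roughly below this point
- spray_can: upright aerosol can, pale printed body with green cap, 59 mm in diameter (cap 57 mm, the top 47 mm), 225 mm high, about 0.24 kg. Origin at the centre of its underside, z up. It starts standing on the tote's floor near the middle of one compartment or the other, a few mm from the handle rail
- bearing: steel ball bearing lying flat in the tote, 52 mm diameter, 15 mm high, 0.14 kg; origin at the centre of its underside. It starts near the middle of the compartment without the can
- nut: steel hex nut lying in the tote, 30x34x16 mm; origin at the centre of its underside
- bolt: steel hex bolt lying in the tote, 22x62x20 mm, length along its y; origin at the centre of its underside
- pliers: combination pliers with red grips lying on the bench, 64x192x12 mm, length along y; bystander; origin at the centre of its underside
- wood_block: brown wood offcut lying on the bench, 45x92x36 mm, length along y; bystander; origin at the centre of its underside
Things that resemble listed ones, but are neither listed nor needed, are in the scene too. Leave any black look-alike of the bolt alone.

How it is judged:
By the outcome, as a careful person would: the job done as asked, in the order asked, and still so for the second after the job is handed in, while the arm keeps its last pose, push and grip.
It also fails if it takes over 51 s, if anything falls off the work surface, if the arm or the gripper's body presses on something with over 40 N, if the wrist force passes 120 N, or if a joint passes its speed limit or range.

## Robot

A 6-joint arm with a two-finger parallel gripper is mounted at the origin on a cart in front of the work surface, level with it; the furniture and walls round the work are solid. World frame = base frame: x ahead of the robot, y to its left, z up, the work surface at z = 0. Lengths are in m, angles in rad, forces in N, time in s.
With the tool pointing down it reaches from about 0.425 to 0.95 m from the base axis. Payload 3.5 kg.
Tool frame: the origin (TCP) lies on the centre line of the jaws, within the pads' length; the fingertips stand 25 mm ahead of it and the grasp point (between the pads) lies 6 mm ahead of it; y points along the fingers, z is the direction in which the jaws open and shut, and the axes are right-handed (so a half turn about y gives the same grasp; the last joint's range is limited). The gripper opens to 85 mm and grips with 20 to 120 N. Pads are 22 mm wide; open, the fingers measure 114 mm over their backs; the gripper's body (76 mm by 85 mm) begins 54 mm behind the grasp point. The pads swing forward as they close: fully open they stand 13 mm farther back than shut.
Start: joints at [-1.465, 0.286, 1.577, -0, 1.279, -0.15], TCP at [0.171, -0.653, 0.218] pointing down, gripper open.
Joint ranges: [-2.77, 2.77], [-0.9, 2.22], [0.21, 2.48], [-1.53, 4.67], [0.24, 2.81], [-2.84, 2.84]. Speed limits (rad/s): [2.79, 2.79, 3.14, 3.14, 3.14, 3.14].

## Interface

Orientations are given as a unit quaternion [x, y, z, w].
In Python, from plant import ctrl gives the robot as it stands.
- The arm moves only by the tool arm_command, never from a script. Its argument "steps" is a list of rows, each an object with "hand": the opening, from 0 (shut) to 1 (fully open); "travel": the shift along the tool's x, y, z in units of 0.3 m (1.0 is 0.3 m), a list of three; "rotation": the turn, a rotation vector about the tool's x, y, z in units of 30 degrees (1.0 is 30 degrees), a list of three. A call has 1 to 20 rows; each row shifts and turns the pose as measured when the row begins, along the tool's axes as they then stand; what a row does not reach is not made up. A row lasts 1/8 s, in which the tool goes at most 62.5 mm and 10.7 degrees, less where a joint would pass 70% of its speed; a pose out of reach is approached as far as the arm can. A call with a number of a shift or a turn outside -1 to 1 is refused whole. A call with a gripper value outside its range is refused whole. The fingers move at their own pace and stop on an object; "grip_force" is the grip in N (left out, the last holds). Time passes only in rows, so rows that do not move let the fingers close. It gives the time, the measured TCP pose, the force and the opening at its end, in the units of the state.
- ctrl.get_state(): the state, without advancing time (a new reading comes with each control period).
- ctrl.read_camera(name): name is "scene" or "top"; returns (picture, depth): 384x512x3 uint8, blue, green, red; 384x512 float32, m along the optical axis (not along the pixel's ray), 0 where there is no reading.
- ctrl.camera_params(name): a dict with "fx", "fy", "cx", "cy" (pixels), "extrinsics" (4x4, takes a point from camera to world coordinates). Camera axes: x right, y down, z forward; pixel columns grow to the right and rows downward; lengths in m; the calibration is good to about 2 mm. A picture is of the moment at which its call begins. camera_params takes no time and is no camera call.
- ctrl.sign_off(): hands the job in, once; it reports no verdict.
Trained networks look in the newest picture that a camera, given by its name, has taken for a name from the list of things; names that differ only in an ending like _2 or _b are one class to them, and where a whole thing is asked for, a point or a joint stands for the part that bears it (a point fixed in the world has none). Each returns a list of dicts, best first, with "score" (0 to 1); they miss things now and then, are a little off and sometimes report something else, mostly with a low value. They report only what shows in the picture. A call takes as long as a camera call. They do not tell look-alikes from the thing itself.
- ctrl.masks_of(camera, thing): "region" (384x512 bool, what is visible of it) and "at" ([column, row] in pixels, amid what is visible of it).
The state is a dict: "time": time; "qpos": joint angles; "dq": joint speeds; "joint_efforts": joint torques, N m; "eef_pos": TCP position; "tcp_rot": TCP orientation; "contact_force": force on the tool from outside, world axes, zero at the start; "wrist_torque": the same for the moment, N m; "opening": opening from 0.0 (shut) to 1.0 (fully open).
Only numpy, scipy, OpenCV 4.12 (cv2) and the standard library are available. Lean on these libraries where they do the work, as an engineer would, in place of code of your own. Each camera call takes 0.05 s, during which the arm holds its last target.

## Working session

There is one attempt and no reset: what is moved stays moved. The work goes in short steps, Python scripts to look and compute and a tool call to move; the robot and the scene stay as the last step left them, time stands still between calls to the robot, and variables do not carry over. Pictures are saved under pics/ and viewed, and the job is handed in when it is done.

Besides the shell and the picture viewer there is one more tool, called after ">>>" by a JSON object that holds its "api" and its "payload", one argument or row to a line. arm_command: Moves the arm, as the interface text tells. Shifts and turns lie within -1 to 1; 1 stands for 0.3 m of shift or 30 degrees of turn. Its arguments: {"type":"object","properties":{"steps":{"type":"array","items":{"type":"object","properties":{"hand":{"type":"number"},"travel":{"type":"array","items":{"type":"number","minimum":-1,"maximum":1}},"rotation":{"type":"array","items":{"type":"number","minimum":-1,"maximum":1}}}}},"grip_force":{"type":"number"}},"required":["steps"]}

```bash
ls; mkdir -p pics
cat > h.py <<'E'
from plant import ctrl
import numpy as np, cv2
from scipy.spatial.transform import Rotation as R
def cloud(name,depth):
    p=ctrl.camera_params(name);T=np.array(p["extrinsics"])
    v,u=np.mgrid[0:384,0:512]
    c=np.stack([(u-p["cx"])/p["fx"]*depth,(v-p["cy"])/p["fy"]*depth,depth],-1)
    w=c@T[:3,:3].T+T[:3,3]; w[depth==0]=np.nan
    return w
E
python3 - <<'E'
from h import *
s=ctrl.get_state();print({k:np.round(v,3) for k,v in s.items()})
for n in("scene","top"):
    p,d=ctrl.read_camera(n);cv2.imwrite(f"pics/{n}0.png",p);np.savez(f"{n}0.npz",p=p,d=d)
    pr=ctrl.camera_params(n);print(n,pr["fx"],np.round(pr["extrinsics"],3))
R_=R.from_quat(s["tcp_rot"]).as_matrix();print(np.round(R_,3))
E
```

```text
pics
{'time': np.float64(0.0), 'qpos': array([-1.465,  0.287,  1.578,  0.   ,  1.279, -0.15 ]), 'dq': array([-0.   ,  0.   ,  0.   , -0.002,  0.001, -0.001]), 'joint_efforts': array([-0.0000e+00, -4.0598e+01, -2.9263e+01, -0.0000e+00,  6.0000e-03,
        0.0000e+00]), 'eef_pos': array([ 0.171, -0.652,  0.216]), 'tcp_rot': array([-0.09 ,  0.702, -0.7  ,  0.09 ]), 'contact_force': array([-0.139, -1.024, -0.094]), 'wrist_torque': array([-0.037,  0.069, -0.018]), 'opening': np.float64(0.996)}
scene 387.9576666209839 [[-0.582 -0.618  0.528 -0.089]
 [-0.813  0.458 -0.36   0.378]
 [-0.019 -0.639 -0.769  0.988]
 [ 0.     0.     0.     1.   ]]
top 425.7238948203525 [[ 0.018 -0.98   0.197  0.315]
 [-1.    -0.022 -0.02  -0.041]
 [ 0.024 -0.197 -0.98   1.104]
 [ 0.     0.     0.     1.   ]]
[[-0.967 -0.     0.253]
 [-0.253  0.002 -0.967]
 [-0.    -1.    -0.002]]
```

View pics/scene0.png

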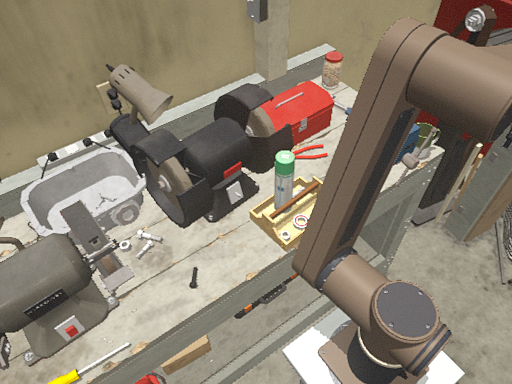

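View pics/top0.png

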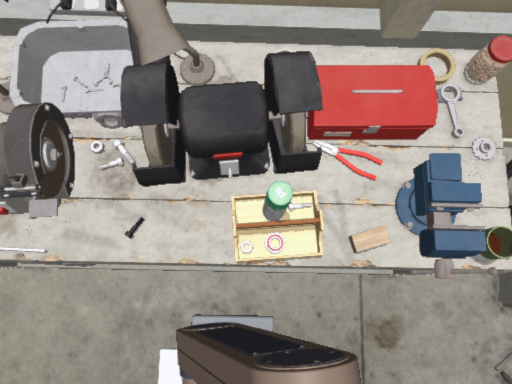

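The top view shows the tote at about (278,227), with the can at (279,195) in the far compartment. The bearing is at (275,243), the nut at (246,247) and the bolt at (300,206). The pliers are at (345,158) and the block at (370,238). The bench left of the tote, columns 150–225, is clear apart from a black look-alike bolt at (135,228).

Run:
```python
from h import *
D={n:np.load(n+"0.npz") for n in("scene","top")}
W={n:cloud(n,D[n]["d"]) for n in D}
for n in D:
  for t in("tote","spray_can","bearing","nut","bolt","pliers","wood_block"):
    for m in ctrl.masks_of(n,t)[:2]:
        w=W[n][m["region"]];w=w[~np.isnan(w[:,0])]
        print(n,t,round(m["score"],2),np.round(m["at"]),len(w),np.round(np.median(w,0),3),np.round(np.percentile(w,2,0),3),np.round(np.percentile(w,98,0),3))
w=W["top"]
# can top
def circ(mask,lab):
    p=w[mask][:,:2].astype(np.float32)
    print(lab,len(p),cv2.minEnclosingCircle(p))
near=(w[...,0]>.4)&(w[...,0]<.8)&(abs(w[...,1])<.25)
circ(near&(w[...,2]>.21)&(w[...,2]<.26),"cantop"); print(np.nanmax(w[near][:,2]))
# tote: rail points
rail=near&(w[...,2]>.07)&(w[...,2]<.095)
uu=np.argwhere(rail)
print("rail",cv2.minAreaRect(w[rail][:,:2].astype(np.float32)), np.median(w[rail],0))
wall=near&(w[...,2]>.033)&(w[...,2]<.046)
print("wall",cv2.minAreaRect(w[wall][:,:2].astype(np.float32)))
img=cv2.resize(D["top"]["p"][130:290,100:420],None,fx=2.5,fy=2.5,interpolation=cv2.INTER_CUBIC);cv2.imwrite("pics/crop.png",img)
img=cv2.resize(D["scene"]["p"][130:280,220:350],None,fx=4,fy=4,interpolation=cv2.INTER_CUBIC);cv2.imwrite("pics/crop2.png",img)
# grinder extents, heights map
for y in np.arange(.35,-.36,-.05):
    print(round(y,2),[ (round(float(np.nanmax(np.where((abs(w[...,0]-x)<.02)&(abs(w[...,1]-y)<.025),w[...,2],-1))),2)) for x in np.arange(.42,.86,.04)])
```

```text
scene tote 0.97 [285. 215.] 2291 [ 0.454 -0.078  0.026] [ 0.365 -0.223  0.003] [ 0.54  -0.007  0.087]
scene spray_can 0.62 [284. 179.] 963 [ 0.482 -0.098  0.164] [ 0.47 -0.13  0.02] [ 0.515 -0.085  0.232]
scene bearing 0.63 [300. 219.] 170 [ 0.416 -0.114  0.019] [ 0.391 -0.14   0.005] [ 0.438 -0.093  0.024]
scene nut 0.61 [285. 231.] 74 [ 0.401 -0.048  0.021] [ 0.386 -0.058  0.005] [ 0.414 -0.034  0.025]
scene bolt 0.47 [296. 192.] 66 [ 0.507 -0.176  0.019] [ 0.457 -0.208  0.004] [ 0.526 -0.122  0.085]
scene pliers 0.56 [309. 158.] 227 [ 0.642 -0.336  0.009] [ 0.593 -0.399  0.   ] [ 0.669 -0.288  0.014]
top tote 0.89 [280. 229.] 4723 [ 0.45  -0.122  0.008] [ 0.372 -0.228  0.003] [ 0.54  -0.014  0.088]
top spray_can 0.82 [276. 200.] 891 [ 0.488 -0.11   0.229] [ 0.472 -0.137  0.015] [ 0.522 -0.086  0.234]
top bearing 0.8 [278. 246.] 271 [ 0.413 -0.119  0.021] [ 0.391 -0.142  0.006] [ 0.438 -0.094  0.026]
top bolt 0.62 [132. 230.] 126 [0.441 0.246 0.014] [ 0.422  0.224 -0.001] [0.469 0.265 0.023]
top pliers 0.95 [351. 158.] 661 [ 0.656 -0.315  0.011] [ 0.594 -0.398  0.002] [ 0.688 -0.22
[... 842 characters left out ...]
 0.01, 0.25, 0.24, 0.31, 0.31, 0.39, 0.4, 0.42, 0.42]
0.05 [0.01, 0.01, 0.01, 0.01, 0.21, 0.25, 0.26, 0.26, 0.37, -1.0, -1.0]
0.0 [0.09, 0.09, 0.06, 0.04, 0.18, 0.25, 0.26, 0.26, 0.25, -1.0, -1.0]
-0.05 [0.03, 0.09, 0.01, 0.05, 0.18, 0.25, 0.26, 0.26, 0.25, 0.21, -1.0]
-0.1 [0.03, 0.23, 0.24, 0.23, 0.25, 0.24, 0.31, 0.32, 0.31, 0.3, 0.26]
-0.15 [0.03, 0.23, 0.24, 0.23, 0.25, 0.26, 0.31, 0.32, 0.31, 0.3, 0.27]
-0.2 [0.04, 0.09, 0.09, 0.05, 0.25, 0.24, 0.31, 0.32, 0.31, 0.3, 0.14]
-0.25 [0.06, 0.09, 0.09, 0.0, 0.01, 0.01, 0.02, 0.13, 0.14, 0.14, 0.14]
-0.3 [0.04, 0.01, 0.01, 0.01, 0.01, 0.02, 0.02, 0.13, 0.14, 0.16, 0.14]
-0.35 [0.04, 0.04, 0.01, 0.01, 0.02, 0.02, 0.02, 0.13, 0.14, 0.16, 0.14]
```

View pics/crop.png

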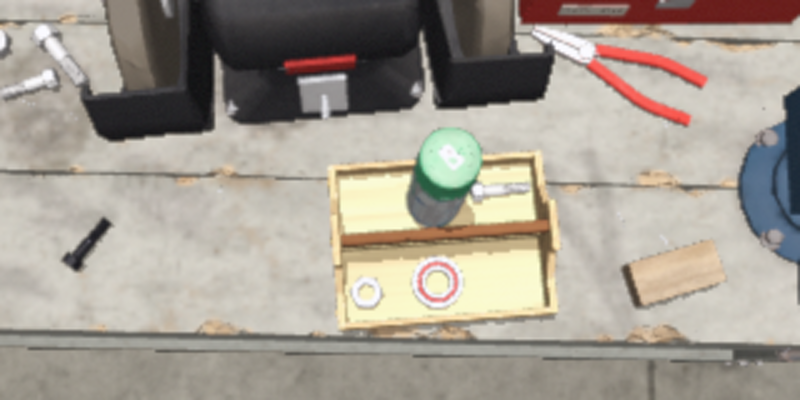

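View pics/crop2.png

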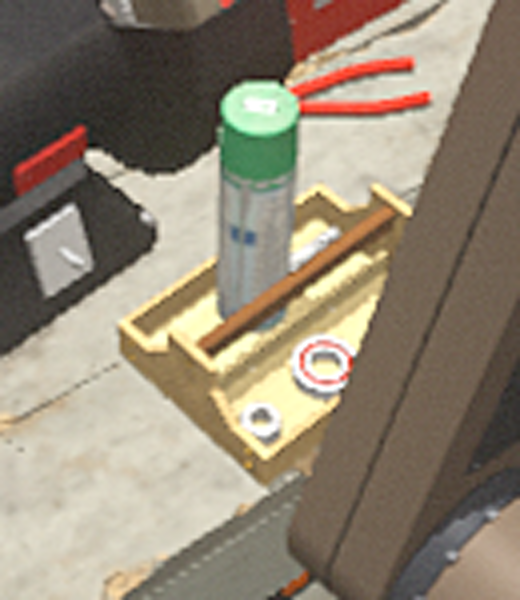

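Run:
```python
from h import *
D={n:np.load(n+"0.npz") for n in("scene","top")}
W={n:cloud(n,D[n]["d"]) for n in D}
for n in D:
    w=W[n]
    reg=(w[...,0]>.35)&(w[...,0]<.555)&(w[...,1]>-.25)&(w[...,1]<.01)
    top=reg&(w[...,2]>.224)&(w[...,2]<.25)&(w[...,1]<-.05)&(w[...,0]<.53)
    print(n,"top disc",cv2.minEnclosingCircle(w[top][:,:2].astype(np.float32)),np.median(w[top],0),top.sum())
    r=reg&(w[...,2]>.079)&(w[...,2]<.088+.006)&(w[...,0]<.56)
    P=w[r]; k=P[:,1]; 
    # rail: only brownish dark
    col=D[n]["p"][r].astype(int); dark=(col[:,2]<170)&(col[:,2]-col[:,0]>40)
    Q=P[dark]; Q=Q[(Q[:,1]<-.02)&(Q[:,1]>-.215)]
    if len(Q)>10:
        a=np.polyfit(Q[:,1],Q[:,0],1); print("rail n",len(Q),"x=%.4f*y+%.4f"%tuple(a),"resid",np.std(Q[:,0]-np.polyval(a,Q[:,1])),"y",Q[:,1].min(),Q[:,1].max(),"z",np.median(Q[:,2]))
    wl=reg&(w[...,2]>.02)&(w[...,2]<.1)
    print("tote rect",cv2.minAreaRect(w[wl][:,:2].astype(np.float32)))
    b=(w[...,0]>.38)&(w[...,0]<.5)&(w[...,1]>.05)&(w[...,1]<.2)
    print("bench",np.nanpercentile(w[b][:,2],[2,50,98]))
w=W["top"]
g=(w[...,2]>.05)&(w[...,0]>.5)&(w[...,0]<.8)
for y in np.arange(.25,-.3,-.03):
    m=g&(abs(w[...,1]-y)<.015)&(w[...,0]>.53)
    print(round(y,2),np.round(np.nanmin(w[m][:,0]),3) if m.any() else None,end='; ')
```

```text
scene top disc ((0.49796974658966064, -0.1129620373249054), 0.026758616790175438) [ 0.4962125  -0.11153571  0.22970233] 218
rail n 76 x=-0.0947*y+0.4401 resid 0.0028462813945415405 y -0.21336169902565688 -0.024458234052756933 z 0.08297192451541596
tote rect ((0.4552017152309418, -0.12033429741859436), (0.16865506768226624, 0.22319546341896057), 5.243818759918213)
bench [-0.69370924 -0.00175182  0.00311902]
top top disc ((0.5004716515541077, -0.11382939666509628), 0.02715633250772953) [ 0.4994458  -0.11388237  0.23104974] 503
rail n 167 x=-0.0991*y+0.4429 resid 0.003387592042817976 y -0.21465760517194699 -0.02067137695435041 z 0.0839748967743068
tote rect ((0.4576524794101715, -0.1203218549489975), (0.1664930135011673, 0.22087959945201874), 5.355920314788818)
bench [-0.00386622  0.00033961  0.00458665]
0.25 None; 0.22 0.621; 0.19 0.53; 0.16 0.53; 0.13 0.53; 0.1 0.531; 0.07 0.591; 0.04 0.591; 0.01 0.571; -0.02 0.592; -0.05 0.607; -0.08 0.61; -0.11 0.558; -0.14 0.56; -0.17 0.563; -0.2 0.568; -0.23 0.694; -0.26 0.696; -0.29 0.697;
```

>>> {"api": "arm_command", "payload": {
  "steps": [
    {"hand": 1,"travel": [0,-0.13,0],"rotation": [0,0.11,0]},
    {"hand": 1,"travel": [0,-0.13,0],"rotation": [0,0.1,0]},
    {"hand": 1,"travel": [0,-0.13,0],"rotation": [0,0.1,0]},
    {"hand": 1,"travel": [-0.1,0,-0.13],"rotation": [0,0,0]},
    {"hand": 1,"travel": [-0.1,0,-0.13],"rotation": [0,0,0]},
    {"hand": 1,"travel": [-0.1,0,-0.13],"rotation": [0,0,0]},
    {"hand": 1,"travel": [-0.1,0,-0.13],"rotation": [0,0,0]},
    {"hand": 1,"travel": [-0.1,0,-0.13],"rotation": [0,0,0]},
    {"hand": 1,"travel": [-0.1,0,-0.13],"rotation": [0,0,0]},
    {"hand": 1,"travel": [-0.1,0,-0.13],"rotation": [0,0,0]},
    {"hand": 1,"travel": [-0.1,0,-0.13],"rotation": [0,0,0]}
  ],
  "grip_force": 40
}}

```text
time: 2.17
eef_pos: [0.3869, -0.314, 0.339]
tcp_rot: [0.027, -0.706, 0.707, -0.03]
contact_force: [-0.4, 0.3, -0.0]
opening: 1.003
```

```bash
cat >> h.py <<'E'
def to(p,yaw=None,ang=None):
    s=ctrl.get_state();M=R.from_quat(s["tcp_rot"]).as_matrix()
    d=M.T@(np.array(p)-s["eef_pos"])/.3
    print("t",round(s["time"],2),"pos",np.round(s["eef_pos"],4),"q",np.round(s["qpos"],2),"F",np.round(s["contact_force"],1),"T",np.round(s["wrist_torque"],2),"open",round(s["opening"],3))
    print("travel units",np.round(d,3))
    if yaw is not None: # desired tool z direction angle in world deg, tool y straight down
        a=np.radians(yaw);z=np.array([np.cos(a),np.sin(a),0]);y=np.array([0,0,-1.]);x=np.cross(y,z)
        print("rot units",np.round((R.from_matrix(M).inv()*R.from_matrix(np.c_[x,y,z])).as_rotvec(True)/30,3))
E
python3 -c "
from h import *
to([.4985,-.113,.33],-84.6)"
```

```text
t 2.17 pos [ 0.3869 -0.314   0.339 ] q [-0.89 -0.18  1.85  0.    1.47  0.6 ] F [-0.4  0.3 -0. ] T [ 0.01 -0.05 -0.  ] open 1.003
travel units [-0.425  0.03  -0.638]
rot units [-0.004 -0.026 -0.006]
```

>>> {"api": "arm_command", "payload": {
  "steps": [
    {"hand": 1,"travel": [-0.09,0,-0.13],"rotation": [0,0,0]},
    {"hand": 1,"travel": [-0.09,0,-0.13],"rotation": [0,0,0]},
    {"hand": 1,"travel": [-0.09,0,-0.13],"rotation": [0,0,0]},
    {"hand": 1,"travel": [-0.09,0,-0.13],"rotation": [0,0,0]},
    {"hand": 1,"travel": [-0.06,0,-0.11],"rotation": [0,0,0]},
    {"hand": 1,"travel": [0,0,0],"rotation": [0,0,0]}
  ]
}}

```text
time: 2.92
eef_pos: [0.5009, -0.1056, 0.3406]
tcp_rot: [0.028, -0.705, 0.708, -0.033]
contact_force: [0.2, 0.7, -0.1]
opening: 1.002
```

```bash
python3 -c "
from h import *
to([.4985,-.113,.198],-84.6)"
```

```text
t 2.92 pos [ 0.5009 -0.1056  0.3406] q [-0.41 -0.15  1.82 -0.    1.47  1.08] F [ 0.2  0.7 -0.1] T [-0.01  0.    0.05] open 1.002
travel units [0.013 0.475 0.022]
rot units [-0.009 -0.016 -0.013]
```

>>> {"api": "arm_command", "payload": {
  "steps": [
    {"hand": 1,"travel": [0.013,0.06,0.022],"rotation": [-0.009,-0.016,-0.013]},
    {"hand": 1,"travel": [0,0.1,0],"rotation": [0,0,0]},
    {"hand": 1,"travel": [0,0,0],"rotation": [0,0,0]}
  ]
}}

```text
time: 3.3
eef_pos: [0.4958, -0.1158, 0.2892]
tcp_rot: [0.033, -0.706, 0.707, -0.032]
contact_force: [-0.1, 0.1, -0.6]
opening: 0.996
```

Run:
```python
from h import *
to([.4985,-.113,.198],-84.6)
p,d=ctrl.read_camera("scene");cv2.imwrite("pics/s1.png",cv2.resize(p[80:280,200:400],None,fx=3,fy=3))
```

```text
t 3.3 pos [ 0.4958 -0.1158  0.2892] q [-0.43 -0.13  1.89 -0.    1.39  1.05] F [-0.1  0.1 -0.6] T [ 0.01 -0.01  0.03] open 0.996
travel units [-0.011  0.304 -0.009]
rot units [-0.001 -0.004  0.005]
```

View pics/s1.png

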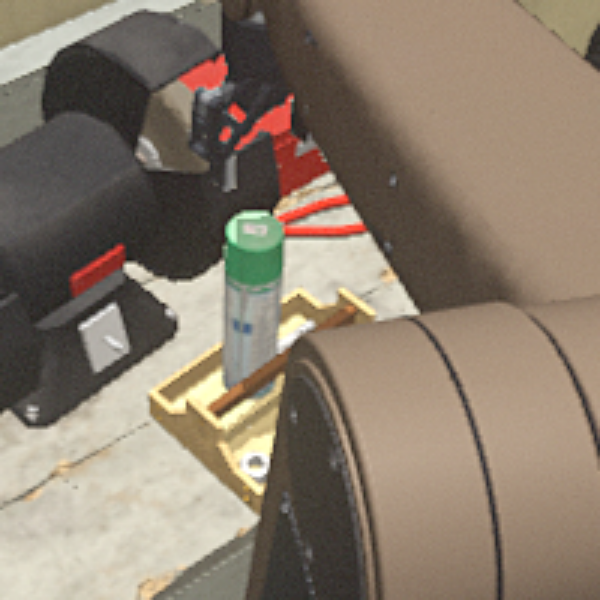

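Run:
```python
from h import *
p=ctrl.camera_params("scene");T=np.linalg.inv(np.array(p["extrinsics"]))
s=ctrl.get_state();M=R.from_quat(s["tcp_rot"]).as_matrix();e=np.array(s["eef_pos"])
for lab,P in(("tcp",e),("tipA",e+M@[0,.012,.05]),("tipB",e+M@[0,.012,-.05]),("cantop",np.array([.4985,-.113,.231]))):
    c=T[:3,:3]@P+T[:3,3];u=c[0]/c[2]*p["fx"]+p["cx"];v=c[1]/c[2]*p["fy"]+p["cy"];print(lab,(u-200)*3,(v-80)*3)
```

```text
tcp 261.2907389047801 179.97770925609782
tipA 300.9685251750842 164.58137153621124
tipB 219.04637587814068 216.55915421183346
cantop 254.93705398106601 229.25677840734997
```

>>> {"api": "arm_command", "payload": {
  "steps": [
    {"hand": 1,"travel": [-0.011,0.04,-0.009],"rotation": [0,0,0]},
    {"hand": 1,"travel": [0,0.05,0],"rotation": [0,0,0]},
    {"hand": 1,"travel": [0,0.03,0],"rotation": [0,0,0]},
    {"hand": 1,"travel": [0,0,0],"rotation": [0,0,0]}
  ]
}}

```text
time: 3.85
eef_pos: [0.5004, -0.1148, 0.2547]
tcp_rot: [0.031, -0.705, 0.708, -0.033]
contact_force: [-0.3, -0.2, 0.5]
opening: 1.002
```

Run:
```python
from h import *
to([.4985,-.113,.198],-84.6)
for n in("scene","top"):
    p,d=ctrl.read_camera(n);np.savez(n+"2.npz",p=p,d=d)
    c=p[80:280,200:400] if n=="scene" else p[120:320,180:380]
    cv2.imwrite(f"pics/{n}2.png",cv2.resize(c,None,fx=3,fy=3))
```

```text
t 3.85 pos [ 0.5004 -0.1148  0.2547] q [-0.42 -0.11  1.93 -0.    1.31  1.06] F [-0.3 -0.2  0.5] T [ 0.03  0.04 -0.  ] open 1.002
travel units [ 0.006  0.189 -0.007]
rot units [-0.008 -0.007 -0.006]
```

View pics/scene2.png

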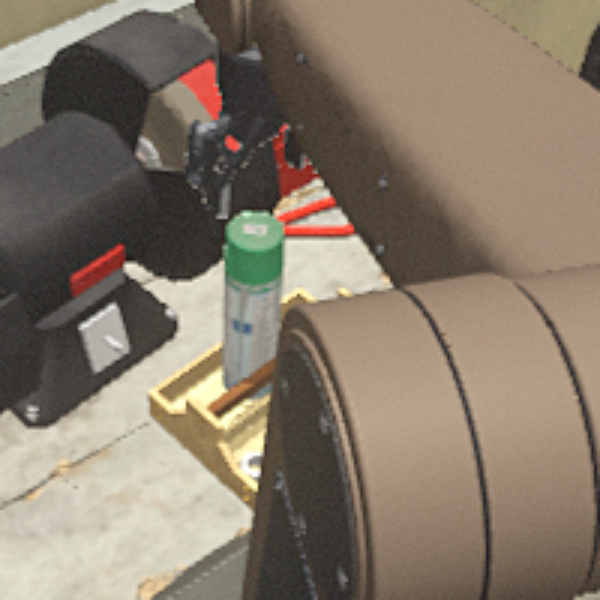

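View pics/top2.png

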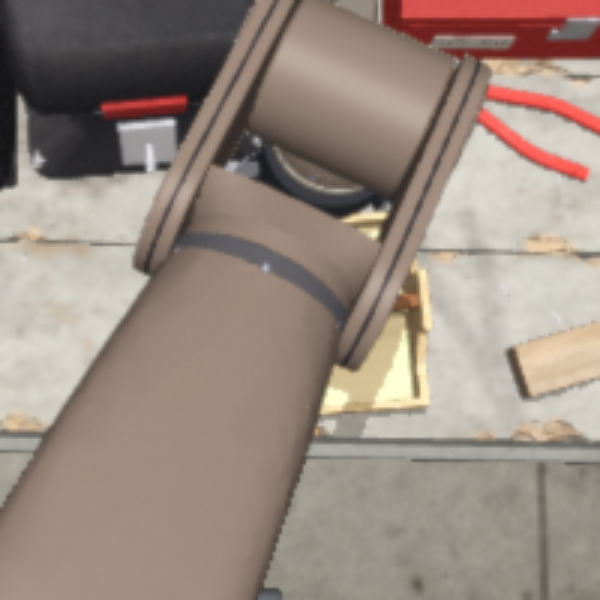

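Run:
```python
from h import *
d=np.load("scene2.npz");w=cloud("scene",d["d"])
for (c,r) in [(225,212),(222,195),(205,135),(200,165),(290,165),(293,150),(235,145),(265,125),(245,60),(215,185),(255,215),(245,170),(265,190)]:
    print(c,r,np.round(w[80+r//3,200+c//3],3), d["p"][80+r//3,200+c//3])
e=ctrl.get_state()["eef_pos"]
m=(abs(w-e)<[.06,.08,.1]).all(-1)&(w[...,2]>.2)
ys,xs=np.where(m)
im=np.zeros((384,512),np.uint8);im[m]=255
Q=w[m];
for z0 in np.arange(.2,.35,.01):
    q=Q[(Q[:,2]>=z0)&(Q[:,2]<z0+.01)]
    if len(q):print(round(z0,2),len(q),np.round(q.min(0),3),np.round(q.max(0),3))
```

```text
225 212 [ 0.483 -0.066  0.295] [118 120 117]
222 195 [ 0.487 -0.065  0.309] [118 119 119]
205 135 [ 0.49  -0.049  0.38 ] [74 75 72]
200 165 [ 0.491 -0.043  0.351] [58 58 60]
290 165 [ 0.698 -0.327  0.053] [103 110 158]
293 150 [ 0.506 -0.156  0.299] [34 40 53]
235 145 [ 0.706 -0.25   0.12 ] [ 71  84 251]
265 125 [ 0.478 -0.1    0.375] [37 44 43]
245 60 [ 0.484 -0.082  0.442] [61 57 59]
215 185 [ 0.482 -0.052  0.334] [52 55 56]
255 215 [ 0.516 -0.127  0.23 ] [157 199 156]
245 170 [ 0.574 -0.158  0.228] [51 51 59]
265 190 [ 0.568 -0.181  0.192] [45 46 52]
0.2 54 [ 0.47  -0.128  0.2  ] [ 0.517 -0.085  0.21 ]
0.21 49 [ 0.472 -0.128  0.21 ] [ 0.508 -0.086  0.22 ]
0.22 122 [ 0.472 -0.138  0.22 ] [ 0.525 -0.087  0.23 ]
0.23 121 [ 0.473 -0.138  0.23 ] [ 0.521 -0.089  0.234]
0.27 1 [ 0.493 -0.067  0.279] [ 0.493 -0.067  0.279]
0.28 22 [ 0.483 -0.162  0.282] [ 0.513 -0.059  0.289]
0.29 44 [ 0.483 -0.161  0.29 ] [ 0.512 -0.057  0.299]
0.3 41 [ 0.482 -0.16   0.3  ] [ 0.515 -0.056  0.309]
0.31 28 [ 0.483 -0.159  0.31 ] [ 0.514 -0.058  0.319]
0.32 19 [ 0.481 -0.153  0.32 ] [ 0.512 -0.041  0.33 ]
0.33 70 [ 0.479 -0.083  0.33 ] [ 0.504 -0.038  0.34 ]
0.34 90 [ 0.478 -0.13   0.34 ] [ 0.51  -0.039  0.35 ]
```

The depth picture puts the open fingertips at about z = 0.282, though I expected about 0.243. I'll raise a little, shut the jaws in the air and measure how the tips sit relative to the TCP.

>>> {"api": "arm_command", "payload": {
  "steps": [
    {"hand": 0.5,"travel": [0,-0.13,0],"rotation": [0,0,0]},
    {"hand": 0,"travel": [0,0,0],"rotation": [0,0,0]},
    {"hand": 0,"travel": [0,0,0],"rotation": [0,0,0]},
    {"hand": 0,"travel": [0,0,0],"rotation": [0,0,0]},
    {"hand": 0,"travel": [0,0,0],"rotation": [0,0,0]}
  ]
}}

```text
time: 4.58
eef_pos: [0.5006, -0.1146, 0.2953]
tcp_rot: [0.031, -0.705, 0.708, -0.034]
contact_force: [-0.1, -0.1, 0.2]
opening: 0.001
```

Run:
```python
from h import *
to([.4985,-.113,.198],-84.6)
n="scene"
p,d=ctrl.read_camera(n);np.savez(n+"3.npz",p=p,d=d)
to([.4985,-.113,.198],-84.6)
cv2.imwrite(f"pics/{n}3.png",cv2.resize(p[80:200,240:320],None,fx=6,fy=5))
w=cloud("scene",d);e=ctrl.get_state()["eef_pos"]
m=(abs(w-e)<[.06,.08,.13]).all(-1)&(w[...,2]>.2);Q=w[m]
for z0 in np.arange(.2,.4,.01):
    q=Q[(Q[:,2]>=z0)&(Q[:,2]<z0+.01)]
    if len(q):print(round(z0,2),len(q),np.round(q.min(0),3),np.round(q.max(0),3))
```

```text
t 4.58 pos [ 0.5006 -0.1146  0.2953] q [-0.42 -0.13  1.88 -0.    1.39  1.06] F [-0.1 -0.1  0.2] T [-0.04  0.03  0.01] open 0.001
travel units [ 0.008  0.324 -0.007]
rot units [-0.009 -0.006 -0.008]
t 4.62 pos [ 0.5006 -0.1146  0.2952] q [-0.42 -0.13  1.88 -0.    1.39  1.06] F [-0.5  0.3  0.3] T [ 0.01 -0.   -0.01] open -0.0
travel units [ 0.008  0.324 -0.007]
rot units [-0.009 -0.006 -0.008]
0.2 51 [ 0.471 -0.133  0.2  ] [ 0.56  -0.085  0.21 ]
0.21 53 [ 0.472 -0.128  0.21 ] [ 0.507 -0.086  0.22 ]
0.22 129 [ 0.472 -0.139  0.22 ] [ 0.524 -0.086  0.23 ]
0.23 113 [ 0.475 -0.137  0.23 ] [ 0.521 -0.089  0.234]
0.31 20 [ 0.487 -0.127  0.311] [ 0.503 -0.1    0.32 ]
0.32 30 [ 0.487 -0.126  0.321] [ 0.503 -0.098  0.33 ]
0.33 30 [ 0.488 -0.121  0.33 ] [ 0.502 -0.098  0.34 ]
0.34 19 [ 0.487 -0.122  0.34 ] [ 0.494 -0.098  0.35 ]
0.35 44 [ 0.484 -0.144  0.351] [ 0.503 -0.085  0.36 ]
0.36 73 [ 0.483 -0.142  0.36 ] [ 0.51  -0.072  0.37 ]
0.37 63 [ 0.481 -0.141  0.37 ] [ 0.514 -0.066  0.38 ]
0.38 55 [ 0.48 -0.13  0.38] [ 0.5   -0.056  0.39 ]
0.39 87 [ 0.479 -0.128  0.39 ] [ 0.508 -0.051  0.4  ]
```

View pics/scene3.png

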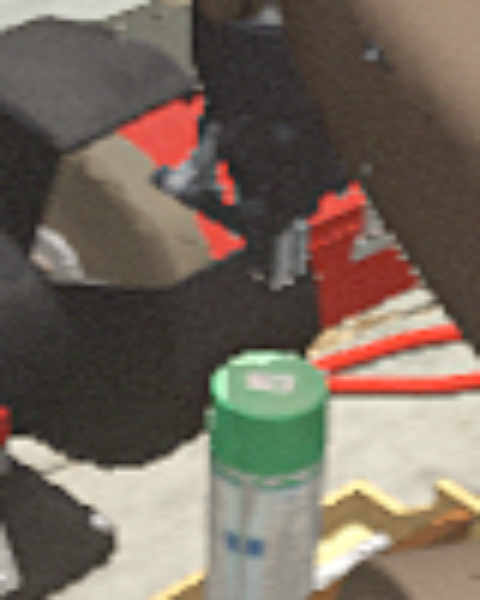

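Both open and shut, the depth picture puts the fingertips about 40 mm higher than the reported TCP height and the tool data imply, while x and y agree. The same picture gives the can top correctly at 0.231. I'll trust the picture for height and come down in stages, checking each against a picture and the force.

>>> {"api": "arm_command", "payload": {
  "steps": [
    {"hand": 1,"travel": [0.008,0,-0.005],"rotation": [0,0,0]},
    {"hand": 1,"travel": [0,0,0],"rotation": [0,0,0]},
    {"hand": 1,"travel": [0,0,0],"rotation": [0,0,0]},
    {"hand": 1,"travel": [0,0,0],"rotation": [0,0,0]},
    {"hand": 1,"travel": [0,0.1,0],"rotation": [0,0,0]},
    {"hand": 1,"travel": [0,0.1,0],"rotation": [0,0,0]},
    {"hand": 1,"travel": [0,0.08,0],"rotation": [0,0,0]},
    {"hand": 1,"travel": [0,0,0],"rotation": [0,0,0]}
  ]
}}

```text
time: 5.62
eef_pos: [0.4988, -0.1138, 0.2096]
tcp_rot: [0.03, -0.705, 0.708, -0.034]
contact_force: [0.4, -0.1, 0.4]
opening: 0.998
```

```bash
cat > look.py <<'E'
from h import *
import sys
def look(tag,crop,zr=(.0,.45),n="scene",dz=.01,off=.04):
    p,d=ctrl.read_camera(n);np.savez(n+tag+".npz",p=p,d=d)
    c0,c1,r0,r1=crop;k=min(800/(c1-c0),600/(r1-r0))
    cv2.imwrite(f"pics/{n}{tag}.png",cv2.resize(p[r0:r1,c0:c1],None,fx=k,fy=k))
    w=cloud(n,d);e=ctrl.get_state()["eef_pos"]+np.array([0,0,off])
    m=(abs(w-e)<[.055,.075,.1]).all(-1)&(w[...,2]>zr[0])&(w[...,2]<zr[1]);Q=w[m]
    for z0 in np.arange(zr[0],zr[1],dz):
        q=Q[(Q[:,2]>=z0)&(Q[:,2]<z0+dz)]
        if len(q):print(round(z0,2),len(q),np.round(q.min(0),3),np.round(q.max(0),3))
E
python3 - <<'E'
from look import *
to([.4985,-.113,.157],-84.6)
look("4",(240,330,80,200),(.16,.32))
E
```

```text
t 5.62 pos [ 0.4988 -0.1138  0.2096] q [-0.42 -0.08  1.98 -0.    1.23  1.06] F [ 0.4 -0.1  0.4] T [ 0.02 -0.02 -0.01] open 0.998
travel units [ 0.002  0.175 -0.004]
rot units [-0.01  -0.006 -0.011]
0.16 39 [ 0.471 -0.112  0.16 ] [ 0.511 -0.085  0.169]
0.17 44 [ 0.47  -0.113  0.17 ] [ 0.513 -0.084  0.18 ]
0.18 38 [ 0.47  -0.129  0.181] [ 0.512 -0.086  0.19 ]
0.19 51 [ 0.47 -0.13  0.19] [ 0.515 -0.084  0.2  ]
0.2 48 [ 0.47  -0.128  0.2  ] [ 0.507 -0.085  0.21 ]
0.21 54 [ 0.47  -0.128  0.21 ] [ 0.502 -0.086  0.22 ]
0.22 128 [ 0.471 -0.139  0.22 ] [ 0.525 -0.087  0.23 ]
0.23 111 [ 0.474 -0.157  0.23 ] [ 0.521 -0.064  0.239]
0.24 33 [ 0.482 -0.16   0.24 ] [ 0.513 -0.057  0.249]
0.25 48 [ 0.481 -0.163  0.25 ] [ 0.512 -0.057  0.26 ]
0.26 34 [ 0.481 -0.162  0.261] [ 0.512 -0.056  0.269]
0.27 21 [ 0.482 -0.157  0.27 ] [ 0.512 -0.043  0.279]
0.28 35 [ 0.478 -0.076  0.281] [ 0.502 -0.04   0.29 ]
0.29 69 [ 0.476 -0.126  0.29 ] [ 0.507 -0.039  0.3  ]
0.3 82 [ 0.476 -0.138  0.3  ] [ 0.508 -0.039  0.31 ]
0.31 71 [ 0.476 -0.129  0.31 ] [ 0.501 -0.04   0.32 ]
```

View pics/scene4.png

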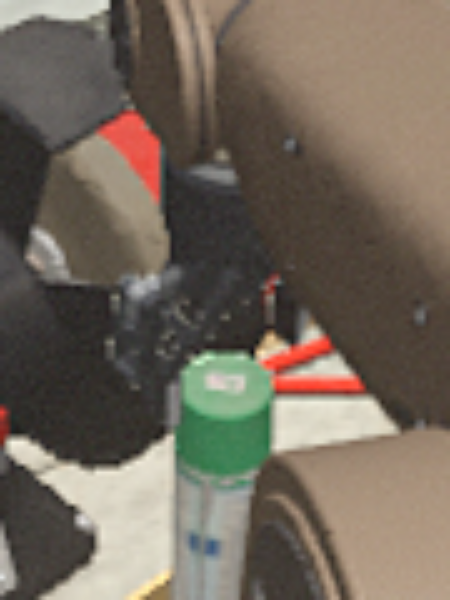

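>>> {"api": "arm_command", "payload": {
  "steps": [
    {"hand": 1,"travel": [0.002,0.05,-0.008],"rotation": [0,0,0]},
    {"hand": 1,"travel": [0,0.05,0],"rotation": [0,0,0]},
    {"hand": 1,"travel": [0,0.05,0],"rotation": [0,0,0]},
    {"hand": 1,"travel": [0,0.01,0],"rotation": [0,0,0]}
  ]
}}

```text
time: 6.18
eef_pos: [0.5009, -0.1126, 0.163]
tcp_rot: [0.028, -0.703, 0.709, -0.037]
contact_force: [0.1, 0.2, 0.6]
opening: 1.0
```

Run:
```python
from look import *
to([.4985,-.113,.163],-84.6)
look("5",(240,330,80,200),(.16,.32))
```

```text
t 6.17 pos [ 0.5009 -0.1126  0.163 ] q [-0.42 -0.03  2.03 -0.    1.13  1.06] F [0.1 0.2 0.6] T [-0.03  0.04 -0.02] open 1.0
travel units [ 0.008 -0.     0.   ]
rot units [-0.018 -0.006 -0.024]
0.16 22 [ 0.479 -0.094  0.16 ] [ 0.503 -0.086  0.17 ]
0.17 20 [ 0.477 -0.097  0.171] [ 0.503 -0.084  0.179]
0.18 22 [ 0.477 -0.096  0.18 ] [ 0.504 -0.063  0.19 ]
0.19 30 [ 0.477 -0.097  0.19 ] [ 0.506 -0.056  0.2  ]
0.2 43 [ 0.478 -0.096  0.2  ] [ 0.505 -0.054  0.21 ]
0.21 45 [ 0.479 -0.167  0.21 ] [ 0.514 -0.055  0.22 ]
0.22 79 [ 0.478 -0.166  0.22 ] [ 0.522 -0.054  0.23 ]
0.23 65 [ 0.479 -0.157  0.23 ] [ 0.516 -0.038  0.24 ]
0.24 59 [ 0.479 -0.147  0.241] [ 0.503 -0.038  0.25 ]
0.25 71 [ 0.478 -0.144  0.251] [ 0.508 -0.038  0.26 ]
0.26 68 [ 0.478 -0.142  0.26 ] [ 0.504 -0.039  0.27 ]
0.27 78 [ 0.477 -0.133  0.27 ] [ 0.503 -0.039  0.28 ]
0.28 93 [ 0.477 -0.124  0.28 ] [ 0.504 -0.04   0.29 ]
0.29 69 [ 0.479 -0.09   0.29 ] [ 0.504 -0.042  0.3  ]
0.3 5 [ 0.487 -0.075  0.302] [ 0.5   -0.072  0.303]
```

View pics/scene5.png

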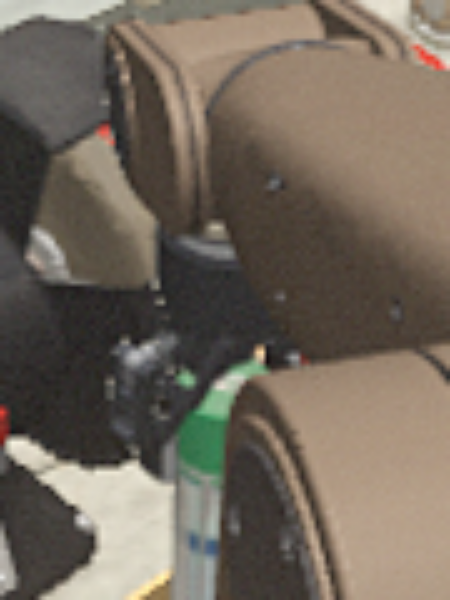

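The jaws straddle the cap, with the tips at about 0.187 m, the body clear of the can top and no force. I'll level the tool and close.

>>> {"api": "arm_command", "payload": {
  "steps": [
    {"hand": 1,"travel": [0.006,0,0],"rotation": [-0.018,-0.006,-0.024]},
    {"hand": 0.5,"travel": [0,0,0],"rotation": [0,0,0]},
    {"hand": 0.5,"travel": [0,0,0],"rotation": [0,0,0]},
    {"hand": 0.3,"travel": [0,0,0],"rotation": [0,0,0]},
    {"hand": 0.3,"travel": [0,0,0],"rotation": [0,0,0]},
    {"hand": 0.3,"travel": [0,0,0],"rotation": [0,0,0]}
  ],
  "grip_force": 45
}}

```text
time: 6.98
eef_pos: [0.5, -0.1135, 0.1646]
tcp_rot: [0.033, -0.706, 0.707, -0.034]
contact_force: [-0.1, -0.2, -0.0]
opening: 0.655
```

Run:
```python
from look import *
to([.4985,-.113,.163],-84.6)
```

```text
t 6.97 pos [ 0.5    -0.1135  0.1646] q [-0.42 -0.02  2.02 -0.    1.14  1.06] F [-0.1 -0.2 -0. ] T [-0.   -0.06  0.01] open 0.655
travel units [ 0.005  0.005 -0.002]
rot units [-0.002  0.    -0.004]
```

>>> {"api": "arm_command", "payload": {
  "steps": [
    {"hand": 0.3,"travel": [0,-0.03,0],"rotation": [0,0,0]},
    {"hand": 0.3,"travel": [0,-0.06,0],"rotation": [0,0,0]},
    {"hand": 0.3,"travel": [0,-0.08,0],"rotation": [0,0,0]},
    {"hand": 0.3,"travel": [0,-0.1,0],"rotation": [0,0,0]},
    {"hand": 0.3,"travel": [0,-0.1,0],"rotation": [0,0,0]},
    {"hand": 0.3,"travel": [0,-0.05,0],"rotation": [0,0,0]},
    {"hand": 0.3,"travel": [0,0,0],"rotation": [0,0,0]}
  ]
}}

```text
time: 7.85
eef_pos: [0.4993, -0.1129, 0.2989]
tcp_rot: [0.032, -0.706, 0.707, -0.035]
contact_force: [-1.1, -0.9, -3.0]
opening: 0.648
```

Run:
```python
from look import *
to([.445,.12,.30],-84.6)
look("6",(200,400,80,280),(.5,.6))
```

```text
t 7.85 pos [ 0.4993 -0.1129  0.2989] q [-0.42 -0.14  1.88  0.    1.4   1.06] F [-1.1 -0.9 -3. ] T [ 0.05 -0.03  0.06] open 0.648
travel units [ 0.107 -0.005 -0.79 ]
rot units [-0.003  0.001 -0.006]
```

View pics/scene6.png

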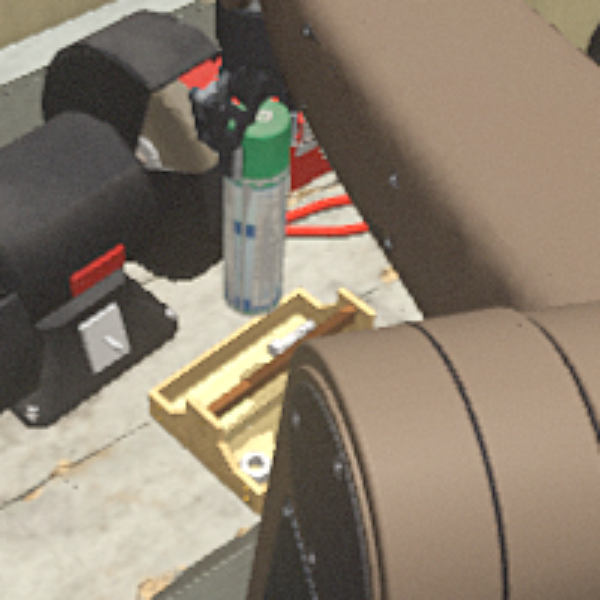

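The can hangs in the jaws about 13 cm up, and the weight reads 3 N. I'll carry it to the clear bench left of the tote.

>>> {"api": "arm_command", "payload": {
  "steps": [
    {"hand": 0.3,"travel": [0.01,0,-0.05],"rotation": [0,0,0]},
    {"hand": 0.3,"travel": [0.016,0,-0.1],"rotation": [0,0,0]},
    {"hand": 0.3,"travel": [0.016,0,-0.12],"rotation": [0,0,0]},
    {"hand": 0.3,"travel": [0.016,0,-0.12],"rotation": [0,0,0]},
    {"hand": 0.3,"travel": [0.016,0,-0.12],"rotation": [0,0,0]},
    {"hand": 0.3,"travel": [0.016,0,-0.12],"rotation": [0,0,0]},
    {"hand": 0.3,"travel": [0.016,0,-0.1],"rotation": [0,0,0]},
    {"hand": 0.3,"travel": [0,0,-0.04],"rotation": [0,0,0]},
    {"hand": 0.3,"travel": [0,0,0],"rotation": [0,0,0]}
  ]
}}

```text
time: 9.02
eef_pos: [0.4345, 0.127, 0.285]
tcp_rot: [-0.042, 0.709, -0.704, 0.026]
contact_force: [0.9, -0.2, -2.9]
opening: 0.651
```

Run:
```python
from look import *
to([.445,.12,.20],-84.6)
look("7",(160,400,80,280),(.0,.3))
```

```text
t 9.03 pos [0.4345 0.127  0.285 ] q [ 0.06 -0.26  2.01  0.01  1.42  1.53] F [ 0.9 -0.2 -2.9] T [-0.   -0.02  0.04] open 0.651
travel units [-0.039  0.282  0.029]
rot units [0.016 0.003 0.043]
0.22 28 [0.402 0.11  0.225] [0.44  0.155 0.23 ]
0.23 55 [0.403 0.108 0.23 ] [0.437 0.156 0.24 ]
0.24 65 [0.403 0.102 0.24 ] [0.438 0.157 0.25 ]
0.25 61 [0.403 0.11  0.25 ] [0.442 0.156 0.26 ]
0.26 60 [0.404 0.107 0.26 ] [0.438 0.157 0.27 ]
0.27 71 [0.404 0.104 0.27 ] [0.443 0.157 0.28 ]
0.28 63 [0.405 0.109 0.28 ] [0.434 0.157 0.29 ]
0.29 72 [0.405 0.103 0.29 ] [0.429 0.157 0.3  ]
```

View pics/scene7.png

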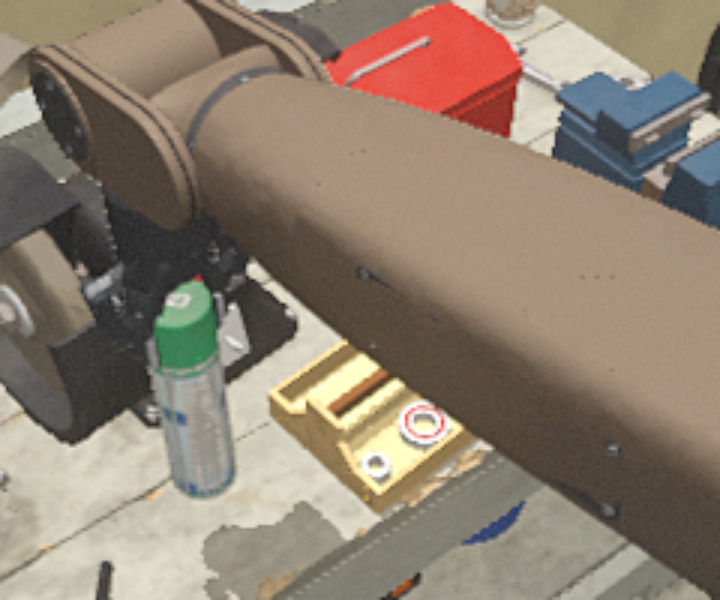

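>>> {"api": "arm_command", "payload": {
  "steps": [
    {"hand": 0.3,"travel": [-0.035,0.03,0.025],"rotation": [0.016,0.003,0.043]},
    {"hand": 0.3,"travel": [0,0.07,0],"rotation": [0,0,0]},
    {"hand": 0.3,"travel": [0,0.09,0],"rotation": [0,0,0]},
    {"hand": 0.3,"travel": [0,0.06,0],"rotation": [0,0,0]},
    {"hand": 0.3,"travel": [0,0,0],"rotation": [0,0,0]}
  ]
}}

```text
time: 9.7
eef_pos: [0.4473, 0.1147, 0.207]
tcp_rot: [0.031, -0.705, 0.707, -0.03]
contact_force: [-0.5, -0.2, -3.2]
opening: 0.653
```

Run:
```python
from look import *
to([.445,.12,.159],-84.6)
look("8",(160,400,80,280),(.5,.51))
w=cloud("scene",np.load("scene8.npz")["d"])
for m in ctrl.masks_of("scene","spray_can")[:1]:
    Q=w[m["region"]];print(m["score"],m["at"])
    for z0 in np.arange(-.01,.25,.02):
        q=Q[(Q[:,2]>=z0)&(Q[:,2]<z0+.02)]
        if len(q)>3:print(round(z0,2),len(q),np.round(np.percentile(q,3,0),3),np.round(np.percentile(q,97,0),3))
```

```text
t 9.7 pos [0.4473 0.1147 0.207 ] q [ 0.03 -0.19  2.09 -0.    1.24  1.52] F [-0.5 -0.2 -3.2] T [ 0.01  0.01 -0.03] open 0.653
travel units [ 0.006  0.16  -0.019]
rot units [-0.005 -0.016  0.001]
0.86 [228.7, 226.1]
-0.01 27 [ 0.452  0.032 -0.005] [0.541 0.13  0.003]
0.05 75 [0.417 0.1   0.051] [0.449 0.142 0.069]
0.07 79 [0.417 0.096 0.071] [0.448 0.143 0.09 ]
0.09 81 [0.417 0.092 0.091] [0.447 0.143 0.109]
0.11 93 [0.418 0.096 0.11 ] [0.448 0.143 0.13 ]
0.13 84 [0.418 0.093 0.132] [0.447 0.143 0.149]
0.15 96 [0.417 0.097 0.151] [0.447 0.143 0.169]
0.17 97 [0.417 0.094 0.17 ] [0.446 0.144 0.189]
0.19 102 [0.418 0.096 0.191] [0.442 0.143 0.209]
0.21 88 [0.418 0.099 0.211] [0.436 0.142 0.229]
0.23 102 [0.418 0.096 0.231] [0.431 0.139 0.25 ]
```

View pics/scene8.png

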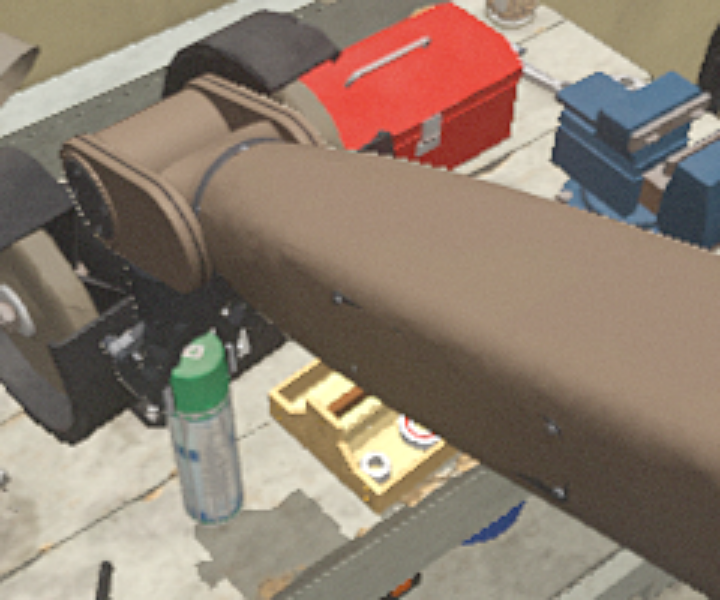

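>>> {"api": "arm_command", "payload": {
  "steps": [
    {"hand": 0.3,"travel": [0,0.05,0],"rotation": [-0.005,-0.016,0]},
    {"hand": 0.3,"travel": [0,0.05,0],"rotation": [0,0,0]},
    {"hand": 0.3,"travel": [0,0.035,0],"rotation": [0,0,0]},
    {"hand": 0.3,"travel": [0,0.01,0],"rotation": [0,0,0]}
  ]
}}

```text
time: 10.3
eef_pos: [0.4501, 0.1146, 0.1647]
tcp_rot: [0.031, -0.706, 0.706, -0.036]
contact_force: [-1.1, 1.0, -2.4]
opening: 0.65
```

Run:
```python
from look import *
to([.445,.12,.159],-84.6)
```

```text
t 10.3 pos [0.4501 0.1146 0.1647] q [ 0.03 -0.14  2.13  0.    1.15  1.51] F [-1.1  1.  -2.4] T [ 0.03  0.02 -0.02] open 0.65
travel units [ 0.015  0.019 -0.019]
rot units [-0.001  0.001 -0.013]
```

>>> {"api": "arm_command", "payload": {
  "steps": [
    {"hand": 0.3,"travel": [0,0.008,0],"rotation": [0,0,-0.013]},
    {"hand": 0.3,"travel": [0,0.007,0],"rotation": [0,0,0]},
    {"hand": 0.3,"travel": [0,0,0],"rotation": [0,0,0]}
  ]
}}

```text
time: 10.68
eef_pos: [0.4504, 0.1148, 0.1601]
tcp_rot: [0.034, -0.706, 0.706, -0.034]
contact_force: [-0.6, -0.4, -1.4]
opening: 0.647
```

Run:
```python
from look import *
to([.445,.12,.159],-84.6)
look("9",(160,400,80,280),(.5,.51))
w=cloud("scene",np.load("scene9.npz")["d"])
for m in ctrl.masks_of("scene","spray_can")[:1]:
    Q=w[m["region"]];print(m["score"],m["at"])
    for z0 in np.arange(-.01,.25,.02):
        q=Q[(Q[:,2]>=z0)&(Q[:,2]<z0+.02)]
        if len(q)>3:print(round(z0,2),len(q),np.round(np.percentile(q,3,0),3),np.round(np.percentile(q,97,0),3))
```

```text
t 10.68 pos [0.4504 0.1148 0.1601] q [ 0.03 -0.13  2.13 -0.    1.14  1.51] F [-0.6 -0.4 -1.4] T [ 0.   -0.01 -0.04] open 0.647
travel units [ 0.016  0.004 -0.019]
rot units [-0.001  0.002 -0.   ]
0.75 [228.1, 234.4]
-0.01 33 [0.421 0.091 0.001] [0.458 0.143 0.01 ]
0.01 70 [0.421 0.093 0.011] [0.451 0.143 0.029]
0.03 68 [0.421 0.096 0.03 ] [0.45  0.143 0.049]
0.05 78 [0.421 0.094 0.051] [0.451 0.143 0.069]
0.07 82 [0.421 0.098 0.071] [0.45  0.144 0.089]
0.09 80 [0.42  0.094 0.091] [0.451 0.143 0.109]
0.11 85 [0.42  0.099 0.111] [0.449 0.144 0.129]
0.13 92 [0.421 0.094 0.131] [0.451 0.144 0.15 ]
0.15 86 [0.421 0.097 0.151] [0.445 0.143 0.169]
0.17 88 [0.421 0.093 0.171] [0.437 0.142 0.189]
0.19 95 [0.421 0.095 0.191] [0.437 0.141 0.21 ]
0.21 215 [0.423 0.093 0.212] [0.453 0.138 0.228]
```

>>> {"api": "arm_command", "payload": {
  "steps": [
    {"hand": 0.3,"travel": [0,0.005,0],"rotation": [0,0,0]},
    {"hand": 0.3,"travel": [0,0,0],"rotation": [0,0,0]}
  ]
}}

```text
time: 11.02
eef_pos: [0.4508, 0.1148, 0.1592]
tcp_rot: [0.033, -0.706, 0.706, -0.034]
contact_force: [-0.1, 0.0, -2.7]
opening: 0.653
```

>>> {"api": "arm_command", "payload": {
  "steps": [
    {"hand": 0.3,"travel": [0,0.006,0],"rotation": [0,0,0]},
    {"hand": 0.3,"travel": [0,0,0],"rotation": [0,0,0]}
  ]
}}

```text
time: 11.28
eef_pos: [0.4517, 0.1148, 0.1586]
tcp_rot: [0.032, -0.706, 0.706, -0.035]
contact_force: [0.8, -0.2, -2.5]
opening: 0.651
```

>>> {"api": "arm_command", "payload": {
  "steps": [
    {"hand": 0.3,"travel": [0,0.008,0],"rotation": [0,0,0]},
    {"hand": 0.3,"travel": [0,0,0],"rotation": [0,0,0]}
  ]
}}

```text
time: 11.52
eef_pos: [0.4532, 0.1149, 0.1587]
tcp_rot: [0.031, -0.706, 0.706, -0.036]
contact_force: [-0.2, -0.2, -2.4]
opening: 0.654
```

>>> {"api": "arm_command", "payload": {
  "steps": [
    {"hand": 0.3,"travel": [0,0.012,0],"rotation": [0,0,0]},
    {"hand": 0.3,"travel": [0,0,0],"rotation": [0,0,0]}
  ]
}}

```text
time: 11.78
eef_pos: [0.4553, 0.115, 0.1588]
tcp_rot: [0.029, -0.706, 0.706, -0.038]
contact_force: [0.6, 0.6, -2.8]
opening: 0.652
```

Run:
```python
from look import *
to([.45,.115,.159],-84.6)
look("10",(160,400,80,280),(.5,.51))
w=cloud("scene",np.load("scene10.npz")["d"])
for m in ctrl.masks_of("scene","spray_can")[:1]:
    Q=w[m["region"]];print(m["score"],m["at"])
    for z0 in np.arange(-.01,.25,.02):
        q=Q[(Q[:,2]>=z0)&(Q[:,2]<z0+.02)]
        if len(q)>3:print(round(z0,2),len(q),np.round(np.percentile(q,3,0),3),np.round(np.percentile(q,97,0),3))
```

```text
t 11.78 pos [0.4553 0.115  0.1588] q [ 0.03 -0.13  2.13 -0.    1.13  1.51] F [ 0.6  0.6 -2.8] T [ 0.05 -0.04  0.01] open 0.652
travel units [ 0.018 -0.001 -0.002]
rot units [-0.002  0.002 -0.023]
0.8 [228.5, 234.0]
-0.01 48 [ 0.428  0.091 -0.003] [0.548 0.143 0.009]
0.01 69 [0.427 0.098 0.011] [0.459 0.143 0.029]
0.03 70 [0.426 0.094 0.031] [0.456 0.143 0.049]
0.05 75 [0.427 0.098 0.051] [0.457 0.144 0.069]
0.07 78 [0.426 0.095 0.072] [0.456 0.144 0.089]
0.09 81 [0.425 0.094 0.091] [0.457 0.144 0.109]
0.11 85 [0.426 0.098 0.111] [0.456 0.144 0.13 ]
0.13 89 [0.425 0.095 0.131] [0.456 0.144 0.149]
0.15 94 [0.426 0.097 0.15 ] [0.449 0.144 0.169]
0.17 89 [0.425 0.098 0.171] [0.444 0.147 0.189]
0.19 96 [0.426 0.095 0.191] [0.442 0.143 0.21 ]
0.21 203 [0.428 0.095 0.211] [0.456 0.139 0.227]
0.23 6 [0.434 0.122 0.232] [0.442 0.14  0.249]
```

View pics/scene10.png

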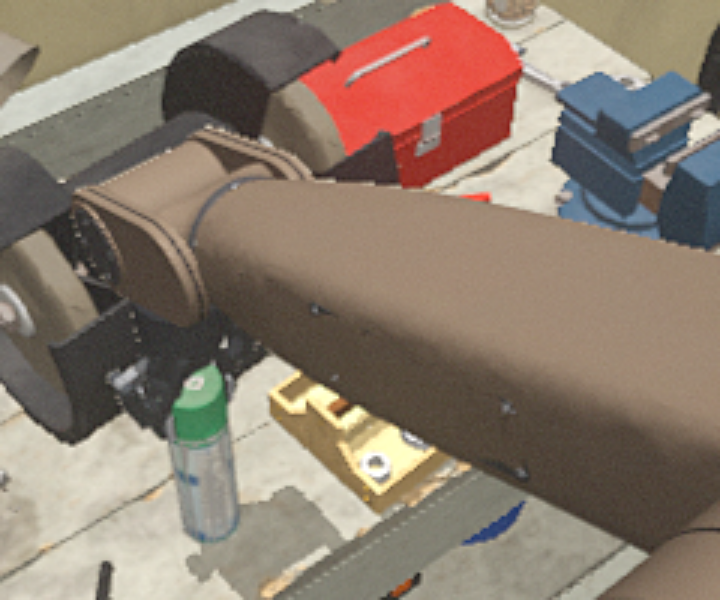

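Run:
```python
from look import *
s=ctrl.get_state();print(np.round(s["joint_efforts"],1),np.round(s["qpos"],4))
p,d=ctrl.read_camera("top");cv2.imwrite("pics/top10.png",cv2.resize(p[100:330,80:360],None,fx=2.6,fy=2.6))
w=cloud("top",d)
w2=cloud("scene",np.load("scene10.npz")["d"])
# wrist points from scene: brown arm pixels w/ min x..
for (c,r) in [(130,245),(190,260),(200,310),(240,300),(160,190),(80,195),(130,330),(150,350),(235,345),(60,345),(130,210),(260,340),(330,390)]:
    print(c,r,np.round(w2[80+r//3,160+c//3],3))
```

```text
[  0.1 -21.8 -26.5  -0.    0.   -0. ] [ 3.0800e-02 -1.2660e-01  2.1287e+00 -2.0000e-04  1.1263e+00  1.5066e+00]
130 245 [0.401 0.17  0.463]
190 260 [0.346 0.157 0.488]
200 310 [0.332 0.163 0.458]
240 300 [0.287 0.159 0.504]
160 190 [0.439 0.126 0.457]
80 195 [0.468 0.172 0.456]
130 330 [0.536 0.128 0.222]
150 350 [0.44  0.152 0.308]
235 345 [0.46  0.068 0.232]
60 345 [0.537 0.19  0.245]
130 210 [0.407 0.164 0.484]
260 340 [0.276 0.156 0.48 ]
330 390 [0.205 0.158 0.508]
```

View pics/top10.png

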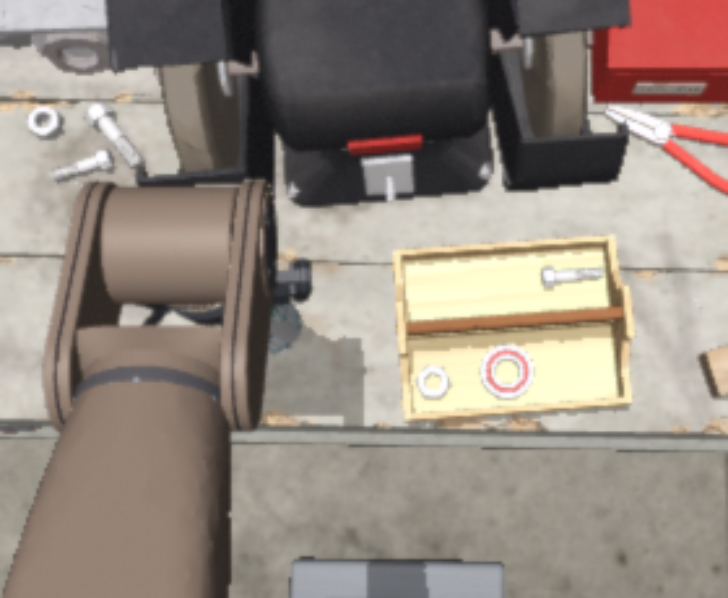

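Run:
```python
from look import *
for t in("8","9","10"):
    d=np.load(f"scene{t}.npz");w=cloud("scene",d["d"])
    g=d["p"].astype(int);green=(g[...,1]>g[...,2]+25)&(g[...,1]>120)
    m=green&(w[...,0]>.4)&(w[...,0]<.5)&(w[...,1]>.07)&(w[...,1]<.16)&(w[...,2]>.2)
    q=w[m][:,2];print(t,m.sum(),np.percentile(q,[50,75,85,90,95]),np.histogram(q,bins=np.arange(.216,.29,.003))[0])
    b=(abs(w[...,0]-.41)<.02)&(abs(w[...,1]-.06)<.02);print("bench",np.nanmedian(w[b][:,2]))
```

```text
8 325 [0.26397022 0.27287721 0.27362276 0.27415208 0.2747938 ] [ 6  7  1  3  9 15 11 15 12 15 11  9 17 12  9 10  6 13 71 66  0  2  0  0]
bench 0.0010356522184913897
9 216 [0.22492396 0.22639399 0.2271673  0.22753461 0.22889673] [ 9 14 30 90  7  0  0  1  2  2  2  2  0  0  0  0  0  0  0  0  0  0  0  0]
bench 0.00010515073501704553
10 204 [0.22332946 0.2251021  0.22579677 0.22652351 0.22730987] [10 15 72 44  1  1  0  1  1  1  2  2  0  0  0  0  0  0  0  0  0  0  0  0]
bench -1.3315022538096244e-05
```

The can's top now reads 0.2245 m and the downward motion has stopped at the height I predicted for touchdown, so it stands on the bench. I'll open the jaws.

>>> {"api": "arm_command", "payload": {
  "steps": [
    {"hand": 0.75,"travel": [0,0,0],"rotation": [0,0,0]},
    {"hand": 0.9,"travel": [0,0,0],"rotation": [0,0,0]},
    {"hand": 1,"travel": [0,0,0],"rotation": [0,0,0]},
    {"hand": 1,"travel": [0,0,0],"rotation": [0,0,0]}
  ]
}}

```text
time: 12.42
eef_pos: [0.4549, 0.1149, 0.1573]
tcp_rot: [0.03, -0.706, 0.707, -0.038]
contact_force: [1.1, -0.5, -0.4]
opening: 1.001
```

Run:
```python
from look import *
to([.45,.115,.159],-84.6)
look("11",(160,400,80,280),(.17,.26))
```

```text
t 12.43 pos [0.4549 0.1149 0.1573] q [ 0.03 -0.13  2.13 -0.    1.13  1.51] F [ 1.1 -0.5 -0.4] T [-0.05 -0.04  0.01] open 1.001
travel units [ 0.016 -0.006 -0.002]
rot units [-0.002  0.002 -0.021]
0.17 50 [0.428 0.098 0.17 ] [0.463 0.144 0.18 ]
0.18 63 [0.428 0.067 0.18 ] [0.467 0.161 0.19 ]
0.19 93 [0.428 0.06  0.19 ] [0.47  0.173 0.2  ]
0.2 88 [0.429 0.059 0.2  ] [0.469 0.172 0.21 ]
0.21 86 [0.43 0.06 0.21] [0.465 0.172 0.22 ]
0.22 177 [0.43  0.054 0.22 ] [0.47  0.174 0.23 ]
0.23 96 [0.434 0.052 0.23 ] [0.469 0.19  0.24 ]
0.24 95 [0.433 0.056 0.24 ] [0.468 0.19  0.25 ]
0.25 107 [0.431 0.077 0.25 ] [0.461 0.189 0.26 ]
```

View pics/scene11.png

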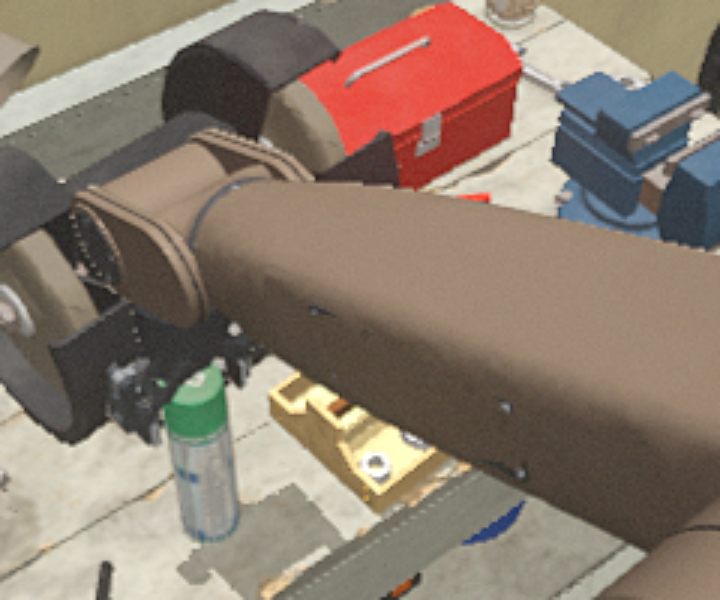

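>>> {"api": "arm_command", "payload": {
  "steps": [
    {"hand": 1,"travel": [0,-0.05,0],"rotation": [0,0,0]},
    {"hand": 1,"travel": [0,-0.1,0],"rotation": [0,0,-0.01]},
    {"hand": 1,"travel": [0,-0.12,0],"rotation": [0,0,-0.01]},
    {"hand": 1,"travel": [0,-0.13,0],"rotation": [0,0,0]},
    {"hand": 1,"travel": [0.01,0,0.12],"rotation": [0,0,0]},
    {"hand": 1,"travel": [0.01,0,0.13],"rotation": [0,0,0]},
    {"hand": 1,"travel": [0.01,0,0.13],"rotation": [0,0,0]},
    {"hand": 1,"travel": [0.01,0,0.13],"rotation": [0,0,0]},
    {"hand": 1,"travel": [0.01,0,0.13],"rotation": [0,0,0]},
    {"hand": 1,"travel": [0.01,0,0.12],"rotation": [0,0,0]}
  ]
}}

```text
time: 13.72
eef_pos: [0.4601, -0.1186, 0.295]
tcp_rot: [0.03, -0.704, 0.708, -0.042]
contact_force: [1.6, 0.5, -0.0]
opening: 1.0
```

Run:
```python
from look import *
to([.4555,-.1205,.26],5.4)
look("12",(160,400,80,280),(.5,.51))
```

```text
t 13.72 pos [ 0.4601 -0.1186  0.295 ] q [-0.47 -0.23  1.97  0.    1.39  1.  ] F [ 1.6  0.5 -0. ] T [-0.02  0.01  0.03] open 1.0
travel units [0.018 0.116 0.004]
rot units [-0.033 -2.986 -0.014]
```

View pics/scene12.png

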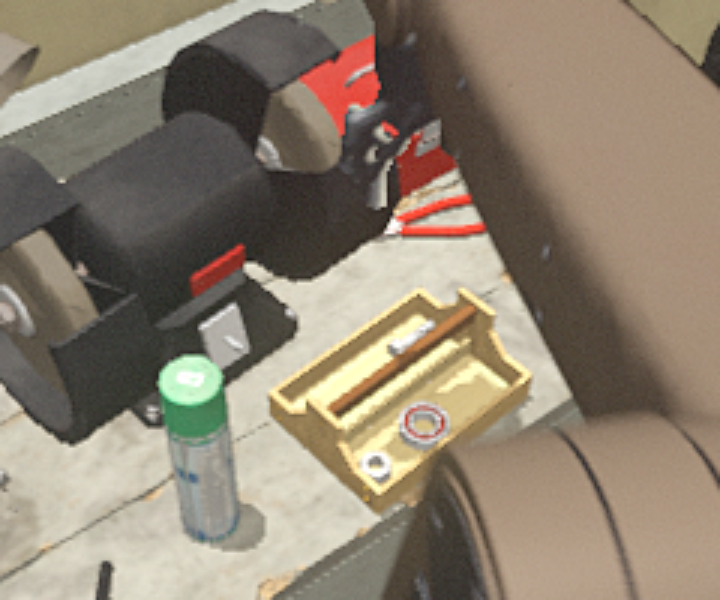

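The can stands upright and alone at crop (200,450), and the tote is fully visible. I'll measure the tote again and turn the gripper across the rail.

>>> {"api": "arm_command", "payload": {
  "steps": [
    {"hand": 1,"travel": [0,0,0],"rotation": [-0.02,-0.33,0]},
    {"hand": 1,"travel": [0,0,0],"rotation": [0,-0.33,0]},
    {"hand": 1,"travel": [0,0,0],"rotation": [0,-0.33,0]},
    {"hand": 1,"travel": [0,0,0],"rotation": [0,-0.33,0]},
    {"hand": 1,"travel": [0,0,0],"rotation": [0,-0.33,0]},
    {"hand": 1,"travel": [0,0,0],"rotation": [0,-0.33,0]},
    {"hand": 1,"travel": [0,0,0],"rotation": [0,-0.33,0]},
    {"hand": 1,"travel": [0,0,0],"rotation": [0,-0.33,0]},
    {"hand": 1,"travel": [0,0,0],"rotation": [0,-0.33,0]},
    {"hand": 1,"travel": [0,0,0],"rotation": [0,0,0]}
  ]
}}

```text
time: 15.02
eef_pos: [0.4611, -0.1232, 0.3075]
tcp_rot: [-0.526, 0.459, -0.474, 0.536]
contact_force: [-0.1, 0.6, 0.7]
opening: 0.999
```

```bash
cat > tote.py <<'E'
from h import *
def tote(n,p,d,zl=0):
    w=cloud(n,d);w[...,2]-=zl
    reg=(w[...,0]>.35)&(w[...,0]<.555)&(w[...,1]>-.25)&(w[...,1]<.01)
    r=reg&(w[...,2]>.079)&(w[...,2]<.09);P=w[r];col=p[r].astype(int)
    dark=(col[:,2]<170)&(col[:,2]-col[:,0]>40);Q=P[dark];Q=Q[(Q[:,1]<-.02)&(Q[:,1]>-.215)]
    a=np.polyfit(Q[:,1],Q[:,0],1);k=abs(Q[:,0]-np.polyval(a,Q[:,1]))<.007;Q=Q[k];a=np.polyfit(Q[:,1],Q[:,0],1)
    print(n,"rail",len(Q),"x(y=-.12)=%.4f slope %.4f"%(np.polyval(a,-.12),a[0]),"y",np.round([Q[:,1].min(),Q[:,1].max()],3),"z",np.round(np.median(Q[:,2]),4))
    wl=reg&(w[...,2]>.02)&(w[...,2]<.1)
    print("rect",cv2.minAreaRect(w[wl][:,:2].astype(np.float32)))
E
python3 - <<'E'
from look import *
from tote import tote
d=np.load("scene12.npz");tote("scene",d["p"],d["d"])
to([.4555,-.1205,.26],5.4)
look("13",(160,400,80,280),(.5,.51))
w=cloud("scene",np.load("scene13.npz")["d"]);Q=w[(abs(w-[.46,-.12,.35])<[.08,.06,.1]).all(-1)]
for z0 in np.arange(.25,.4,.01):
    q=Q[(Q[:,2]>=z0)&(Q[:,2]<z0+.01)]
    if len(q):print(round(z0,2),len(q),np.round(q.min(0),3),np.round(q.max(0),3))
E
```

```text
scene rail 86 x(y=-.12)=0.4513 slope -0.0895 y [-0.213 -0.025] z 0.0824
rect ((0.4555809199810028, -0.1206340342760086), (0.16913242638111115, 0.22304247319698334), 5.22844123840332)
t 15.03 pos [ 0.4611 -0.1232  0.3075] q [-0.48 -0.24  1.95  0.01  1.41 -0.61] F [-0.1  0.6  0.7] T [0.01 0.06 0.03] open 0.999
travel units [-0.012  0.158 -0.022]
rot units [-0.049  0.068  0.013]
0.33 13 [ 0.409 -0.126  0.332] [ 0.504 -0.106  0.34 ]
0.34 48 [ 0.402 -0.133  0.34 ] [ 0.513 -0.104  0.35 ]
0.35 51 [ 0.402 -0.132  0.35 ] [ 0.513 -0.104  0.36 ]
0.36 48 [ 0.402 -0.128  0.36 ] [ 0.512 -0.104  0.37 ]
0.37 32 [ 0.403 -0.127  0.371] [ 0.511 -0.104  0.38 ]
0.38 64 [ 0.402 -0.124  0.38 ] [ 0.529 -0.1    0.39 ]
0.39 92 [ 0.408 -0.124  0.39 ] [ 0.529 -0.098  0.4  ]
0.4 101 [ 0.416 -0.126  0.4  ] [ 0.528 -0.099  0.41 ]
```

View pics/scene13.png

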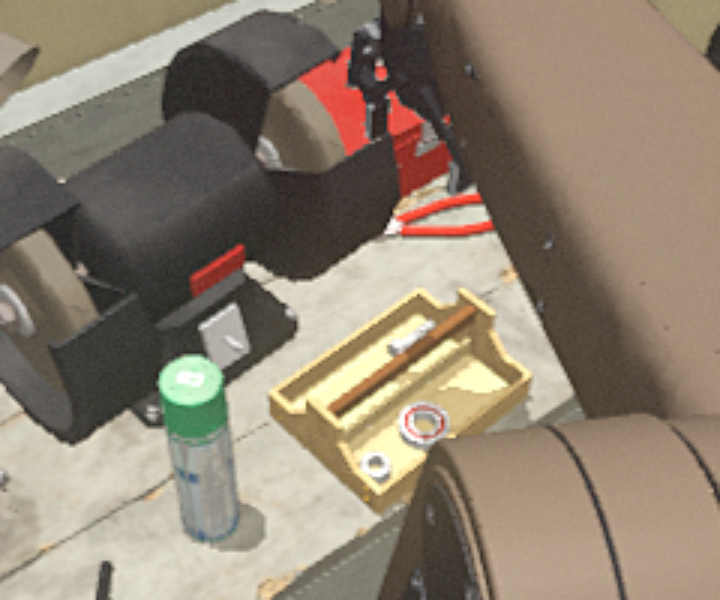

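>>> {"api": "arm_command", "payload": {
  "steps": [
    {"hand": 1,"travel": [-0.009,0.06,-0.014],"rotation": [-0.049,0.068,0.013]},
    {"hand": 1,"travel": [0,0.13,0],"rotation": [0,0,0]},
    {"hand": 1,"travel": [0,0.14,0],"rotation": [0,0,0]},
    {"hand": 1,"travel": [0,0.14,0],"rotation": [0,0,0]},
    {"hand": 1,"travel": [0,0.1,0],"rotation": [0,0,0]},
    {"hand": 1,"travel": [0,0.04,0],"rotation": [0,0,0]},
    {"hand": 1,"travel": [0,0,0],"rotation": [0,0,0]}
  ]
}}

```text
time: 15.95
eef_pos: [0.4601, -0.1222, 0.125]
tcp_rot: [-0.517, 0.478, -0.484, 0.519]
contact_force: [0.2, -0.6, 0.0]
opening: 1.0
```

```bash
cat > fing.py <<'E'
from look import *
def fing(tag,lo,hi,crop=(220,340,150,250)):
    look(tag,crop,(.5,.51))
    e=ctrl.get_state()["eef_pos"]
    w=cloud("scene",np.load(f"scene{tag}.npz")["d"]);Q=w[(abs(w-[e[0],e[1],.2])<[.08,.06,.2]).all(-1)]
    for z0 in np.arange(lo,hi,.01):
        q=Q[(Q[:,2]>=z0)&(Q[:,2]<z0+.01)]
        if len(q):print(round(z0,2),len(q),np.round(q.min(0),3),np.round(q.max(0),3))
E
python3 - <<'E'
from fing import *
to([.457,-.122,.039],5.4)
fing("14",.08,.2)
E
```

```text
t 15.95 pos [ 0.4601 -0.1222  0.125 ] q [-0.47 -0.06  2.14 -0.    1.06 -0.55] F [ 0.2 -0.6  0. ] T [-0.03 -0.05  0.01] open 1.0
travel units [-0.003  0.286 -0.012]
rot units [-0.015 -0.038  0.009]
0.08 16 [ 0.445 -0.08   0.081] [ 0.457 -0.063  0.086]
0.15 9 [ 0.5   -0.123  0.152] [ 0.507 -0.107  0.16 ]
0.16 17 [ 0.501 -0.126  0.16 ] [ 0.515 -0.106  0.169]
0.17 17 [ 0.5   -0.126  0.171] [ 0.515 -0.104  0.18 ]
0.18 17 [ 0.499 -0.125  0.18 ] [ 0.507 -0.105  0.189]
0.19 10 [ 0.501 -0.113  0.19 ] [ 0.532 -0.104  0.199]
```

View pics/scene14.png

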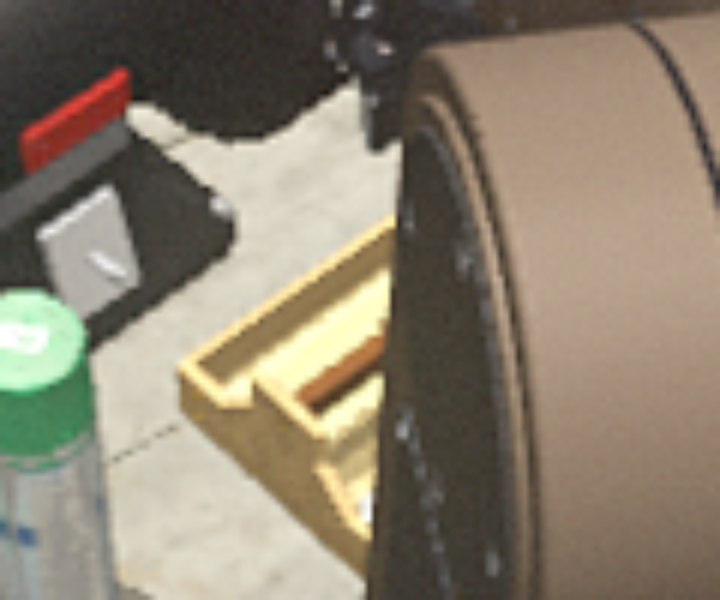

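>>> {"api": "arm_command", "payload": {
  "steps": [
    {"hand": 1,"travel": [-0.003,0.06,-0.009],"rotation": [-0.015,-0.038,0.009]},
    {"hand": 1,"travel": [0,0.09,0],"rotation": [0,0,0]},
    {"hand": 1,"travel": [0,0.09,0],"rotation": [0,0,0]},
    {"hand": 1,"travel": [0,0.03,0],"rotation": [0,0,0]},
    {"hand": 1,"travel": [0,0,0],"rotation": [0,0,0]}
  ]
}}

```text
time: 16.62
eef_pos: [0.4618, -0.1238, 0.0461]
tcp_rot: [-0.523, 0.472, -0.479, 0.524]
contact_force: [-0.6, 0.0, 0.5]
opening: 1.003
```

Run:
```python
from fing import *
to([.457,-.122,.039],5.4)
fing("15",.03,.16)
p,d=ctrl.read_camera("top");cv2.imwrite("pics/top15.png",cv2.resize(p[170:280,190:350],None,fx=4,fy=4))
```

```text
t 16.62 pos [ 0.4618 -0.1238  0.0461] q [-0.47  0.07  2.18 -0.    0.89 -0.57] F [-0.6  0.   0.5] T [ 0.03 -0.06  0.01] open 1.003
travel units [-0.008  0.023 -0.015]
rot units [-0.017  0.004  0.012]
0.03 27 [ 0.528 -0.113  0.03 ] [ 0.537 -0.065  0.04 ]
0.04 16 [ 0.527 -0.114  0.04 ] [ 0.536 -0.066  0.044]
0.12 4 [ 0.524 -0.104  0.121] [ 0.529 -0.102  0.127]
0.13 6 [ 0.523 -0.105  0.13 ] [ 0.531 -0.103  0.139]
0.14 3 [ 0.525 -0.104  0.142] [ 0.53  -0.104  0.146]
0.15 3 [ 0.525 -0.105  0.15 ] [ 0.528 -0.102  0.154]
```

View pics/scene15.png

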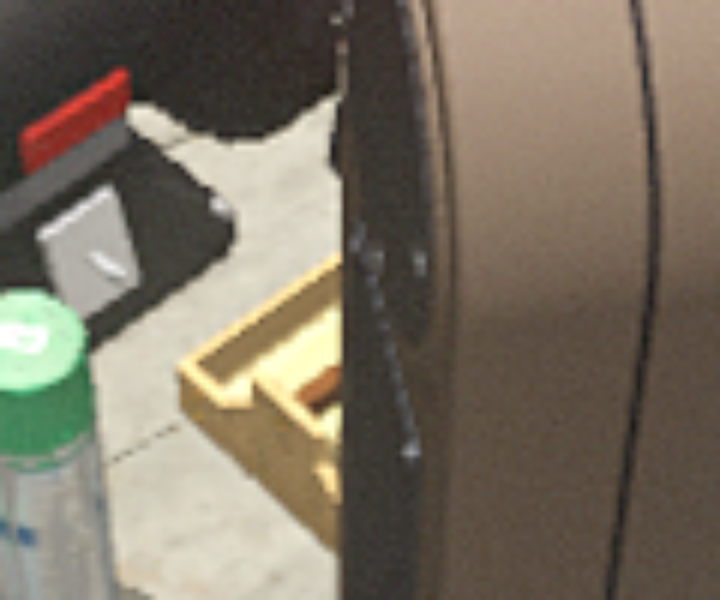

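View pics/top15.png

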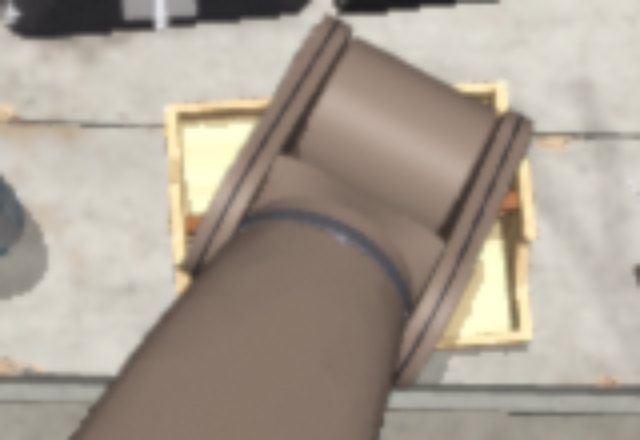

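>>> {"api": "arm_command", "payload": {
  "steps": [
    {"hand": 1,"travel": [-0.006,0.02,-0.014],"rotation": [-0.017,0.004,0.012]},
    {"hand": 1,"travel": [0,0.012,0],"rotation": [0,0,0]},
    {"hand": 1,"travel": [0,0,0],"rotation": [0,0,0]}
  ]
}}

```text
time: 17.1
eef_pos: [0.4593, -0.1234, 0.0388]
tcp_rot: [-0.522, 0.474, -0.478, 0.524]
contact_force: [1.0, 0.4, 0.1]
opening: 0.998
```

Run:
```python
from fing import *
to([.457,-.122,.038],5.4)
```

```text
t 17.1 pos [ 0.4593 -0.1234  0.0388] q [-0.48  0.08  2.18  0.    0.88 -0.57] F [1.  0.4 0.1] T [-0.02  0.02  0.04] open 0.998
travel units [-0.005  0.003 -0.007]
rot units [-0.009 -0.     0.005]
```

>>> {"api": "arm_command", "payload": {
  "steps": [
    {"hand": 0.6,"travel": [0,0,0],"rotation": [-0.009,0,0.005]},
    {"hand": 0.3,"travel": [0,0,0],"rotation": [0,0,0]},
    {"hand": 0.25,"travel": [0,0,0],"rotation": [0,0,0]},
    {"hand": 0.25,"travel": [0,0,0],"rotation": [0,0,0]}
  ],
  "grip_force": 30
}}

```text
time: 17.6
eef_pos: [0.4596, -0.1235, 0.0391]
tcp_rot: [0.523, -0.476, 0.476, -0.523]
contact_force: [-0.7, 0.4, -0.1]
opening: 0.251
```

>>> {"api": "arm_command", "payload": {
  "steps": [
    {"hand": 0.1,"travel": [0,0,0],"rotation": [0,0,0]},
    {"hand": 0,"travel": [0,0,0],"rotation": [0,0,0]},
    {"hand": 0,"travel": [0,0,0],"rotation": [0,0,0]}
  ]
}}

```text
time: 17.98
eef_pos: [0.4583, -0.1236, 0.0392]
tcp_rot: [0.524, -0.477, 0.475, -0.522]
contact_force: [-0.8, -0.7, 0.5]
opening: 0.134
```

Run:
```python
from fing import *
to([.457,-.122,.038],5.4)
```

```text
t 17.98 pos [ 0.4583 -0.1236  0.0392] q [-0.48  0.08  2.18 -0.    0.89 -0.57] F [-0.8 -0.7  0.5] T [ 0.    0.05 -0.01] open 0.134
travel units [-0.006  0.004 -0.004]
rot units [ 0.007  0.001 -0.001]
```

The opening of 0.134 is about 11.4 mm, which matches the rail. I'll firm the grip and lift a few centimetres first.

>>> {"api": "arm_command", "payload": {
  "steps": [
    {"hand": 0,"travel": [0,0,0],"rotation": [0,0,0]},
    {"hand": 0,"travel": [0,0,0],"rotation": [0,0,0]},
    {"hand": 0,"travel": [0,-0.02,0],"rotation": [0,0,0]},
    {"hand": 0,"travel": [0,-0.03,0],"rotation": [0,0,0]},
    {"hand": 0,"travel": [0,-0.03,0],"rotation": [0,0,0]},
    {"hand": 0,"travel": [0,-0.02,0],"rotation": [0,0,0]},
    {"hand": 0,"travel": [0,0,0],"rotation": [0,0,0]}
  ],
  "grip_force": 100
}}

```text
time: 18.85
eef_pos: [0.4551, -0.1215, 0.0673]
tcp_rot: [0.524, -0.479, 0.472, -0.522]
contact_force: [0.4, -0.4, -8.2]
opening: 0.123
```

Run:
```python
from fing import *
to([.457,-.122,.139],5.4)
look("16",(190,350,140,260),(.5,.51))
```

```text
t 18.85 pos [ 0.4551 -0.1215  0.0673] q [-0.48  0.03  2.17 -0.    0.95 -0.57] F [ 0.4 -0.4 -8.2] T [-0.06 -0.05  0.03] open 0.123
travel units [ 0.001 -0.239  0.004]
rot units [ 0.019  0.001 -0.01 ]
```

View pics/scene16.png

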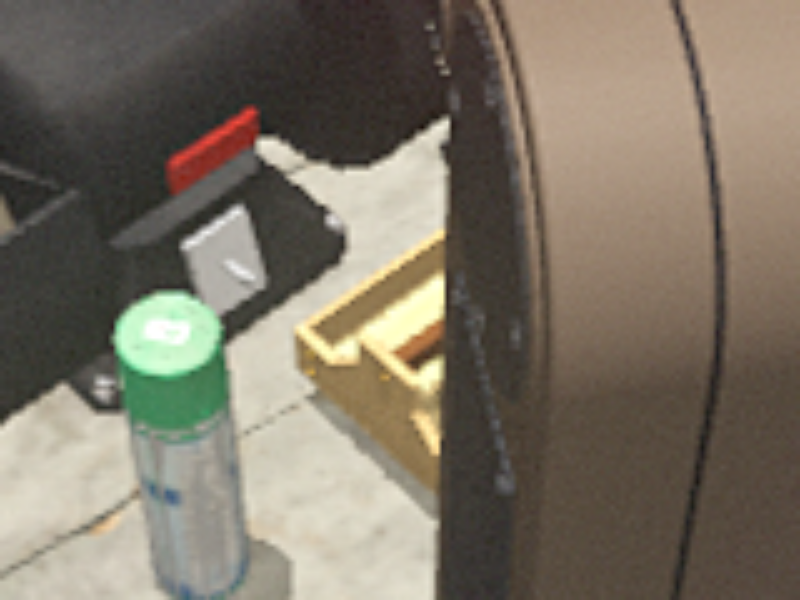

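>>> {"api": "arm_command", "payload": {
  "steps": [
    {"hand": 0,"travel": [0,-0.03,0],"rotation": [0.006,0,-0.005]},
    {"hand": 0,"travel": [0,-0.05,0],"rotation": [0.006,0,-0.004]},
    {"hand": 0,"travel": [0,-0.06,0],"rotation": [0,0,0]},
    {"hand": 0,"travel": [0,-0.05,0],"rotation": [0,0,0]},
    {"hand": 0,"travel": [0,-0.025,0],"rotation": [0,0,0]},
    {"hand": 0,"travel": [0,0,0],"rotation": [0,0,0]}
  ]
}}

```text
time: 19.65
eef_pos: [0.4551, -0.1214, 0.1362]
tcp_rot: [0.524, -0.476, 0.475, -0.522]
contact_force: [-0.0, -0.9, -7.7]
opening: 0.123
```

Run:
```python
from fing import *
to([.457,-.122,.139],5.4)
look("17",(190,350,120,240),(.5,.51))
p,d=ctrl.read_camera("top");np.savez("top17.npz",p=p,d=d);cv2.imwrite("pics/top17.png",cv2.resize(p[160:290,190:360],None,fx=4,fy=4))
to([.457,-.122,.139],5.4)
# tote plane from wall tops etc.
for n in("scene","top"):
    q=np.load(n+"17.npz");w=cloud(n,q["d"])
    ms=ctrl.masks_of(n,"tote")
    if not ms: continue
    Q=w[ms[0]["region"]];Q=Q[~np.isnan(Q[:,0])]
    print(n,len(Q),np.percentile(Q[:,2],[1,5,50,95,99]))
    m=abs(Q[:,2]-.14)<.012
    A=np.c_[Q[m][:,:2],np.ones(m.sum())];c=np.linalg.lstsq(A,Q[m][:,2],rcond=None)[0];
    for i in range(5):
        r=Q[:,2]-np.c_[Q[:,:2],np.ones(len(Q))]@c;k=abs(r)<.004;c=np.linalg.lstsq(np.c_[Q[k][:,:2],np.ones(k.sum())],Q[k][:,2],rcond=None)[0]
    print("rim plane slopes deg",np.degrees(c[:2]),k.sum(),"z at centre",c@[.455,-.12,1])
```

```text
t 19.65 pos [ 0.4551 -0.1214  0.1362] q [-0.48 -0.09  2.14 -0.    1.09 -0.57] F [-0.  -0.9 -7.7] T [-0.01 -0.1  -0.01] open 0.123
travel units [ 0.003 -0.01   0.006]
rot units [0.005 0.001 0.   ]
t 19.75 pos [ 0.4545 -0.1211  0.1351] q [-0.48 -0.08  2.14 -0.    1.09 -0.57] F [ 0.7  1.3 -7.7] T [ 0.06 -0.01 -0.04] open 0.126
travel units [ 0.004 -0.013  0.008]
rot units [ 0.009  0.001 -0.002]
scene 1443 [0.09665024 0.10101282 0.1228925  0.18102359 0.18505981]
rim plane slopes deg [-0.25778082  0.1475601 ] 181 z at centre 0.13591515859230713
top 1410 [0.09891332 0.10073201 0.11513939 0.18553848 0.47288088]
rim plane slopes deg [-0.25625844  0.06008279] 282 z at centre 0.1369886988254388
```

View pics/scene17.png

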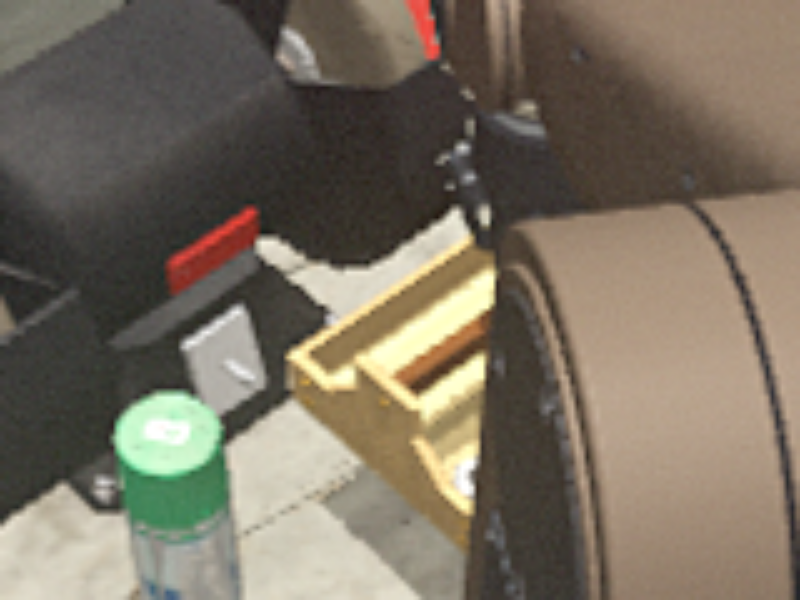

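View pics/top17.png

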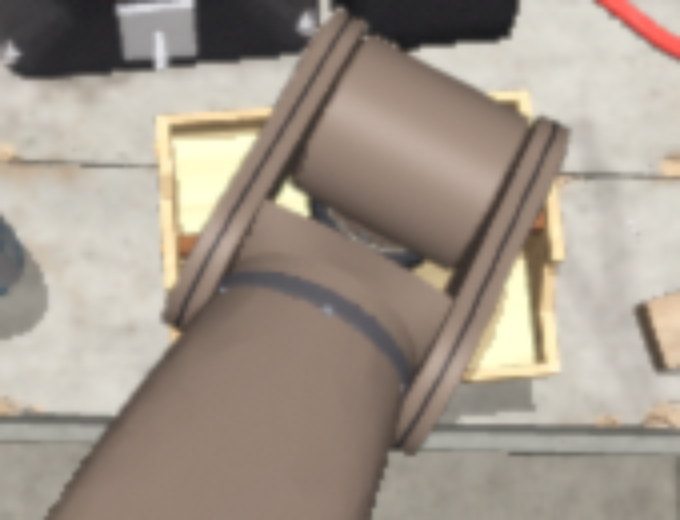

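>>> {"api": "arm_command", "payload": {
  "steps": [
    {"hand": 0,"travel": [0,-0.02,0],"rotation": [0.006,0,0]},
    {"hand": 0,"travel": [0,-0.005,0],"rotation": [0.002,0,0]}
  ]
}}

```text
time: 20.1
eef_pos: [0.4534, -0.1205, 0.1411]
tcp_rot: [0.523, -0.477, 0.474, -0.523]
contact_force: [0.1, 0.1, -7.0]
opening: 0.122
```

Run:
```python
from fing import *
for i in range(8):
    p,d=ctrl.read_camera("scene" if i%2 else "top")
    s=ctrl.get_state();print(round(s["time"],2),np.round(s["eef_pos"],4),np.round(s["dq"],3),np.round(s["contact_force"],1),round(s["opening"],3))
to([.457,-.122,.139],5.4)
q=p;w=cloud("scene",d);Q=w[ctrl.masks_of("scene","tote")[0]["region"]];Q=Q[~np.isnan(Q[:,0])]
k=abs(Q[:,2]-.138)<.01
for i in range(6):
    c=np.linalg.lstsq(np.c_[Q[k][:,:2],np.ones(k.sum())],Q[k][:,2],rcond=None)[0];k=abs(Q[:,2]-np.c_[Q[:,:2],np.ones(len(Q))]@c)<.004
print("rim",np.degrees(c[:2]),k.sum(),c@[.455,-.12,1])
for t in("bearing","nut","bolt","spray_can"):
    for n in("scene","top"):
        for m in ctrl.masks_of(n,t)[:2]: print(n,t,round(m["score"],2),np.round(m["at"]))
cv2.imwrite("pics/s18.png",cv2.resize(q[120:240,190:350],None,fx=5,fy=5))
```

```text
20.15 [ 0.4533 -0.1204  0.141 ] [-0.     0.003  0.004  0.015  0.01   0.001] [-0.1  0.1 -7. ] 0.12
20.2 [ 0.4532 -0.1204  0.1408] [ 0.001  0.001  0.003 -0.023 -0.015  0.002] [-0.  -0.2 -7.7] 0.121
20.25 [ 0.4532 -0.1204  0.1408] [ 0.002  0.002  0.001 -0.025 -0.02   0.001] [-0.4 -0.  -7.4] 0.122
20.3 [ 0.4532 -0.1204  0.1407] [-0.002  0.    -0.001  0.016  0.004 -0.   ] [ 0.6 -0.  -7.5] 0.122
20.35 [ 0.4532 -0.1204  0.1407] [-0.001  0.001 -0.     0.029  0.02  -0.001] [-0.   0.2 -6.8] 0.122
20.4 [ 0.4532 -0.1204  0.1407] [-0.    -0.    -0.001 -0.007  0.003  0.   ] [ 0.6  0.  -6.7] 0.127
20.45 [ 0.4532 -0.1204  0.1407] [ 0.003 -0.001 -0.001 -0.029 -0.018 -0.001] [ 0.6  0.7 -7.7] 0.122
20.5 [ 0.4532 -0.1204  0.1407] [ 0.001 -0.001 -0.001 -0.006 -0.007 -0.002] [-0.1  0.1 -6.6] 0.124
t 20.5 pos [ 0.4532 -0.1204  0.1407] q [-0.48 -0.09  2.14  0.    1.11 -0.57] F [-0.1  0.1 -6.6] T [ 0.05 -0.08 -0.02] open 0.124
travel units [0.006 0.006 0.012]
rot units [ 0.008  0.001 -0.007]
rim [2.65050982 3.29930214] 199 0.1324178610110023
top nut 0.62 [174. 215.]
scene bolt 0.69 [195. 281.]
scene spray_can 0.97 [226. 231.]
top spray_can 0.85 [175. 217.]
```

View pics/s18.png

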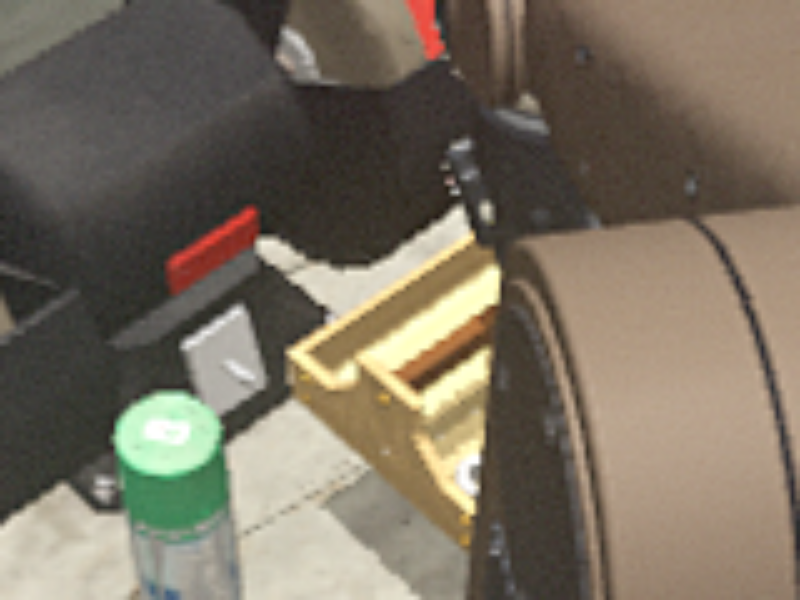

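Steady, but this rim fit (2.7° and 3.3°) disagrees with the earlier 0.3°, so I'll check rim heights in separate places before handing in.

Run:
```python
from fing import *
for n in("scene","top"):
    p,d=ctrl.read_camera(n);w=cloud(n,d)
    a=np.radians(5.3);ex=np.array([np.cos(a),np.sin(a)]);ey=np.array([-np.sin(a),np.cos(a)])
    r=w[...,:2]-[.4535,-.119];X=r@ex;Y=r@ey;Z=w[...,2]
    tote=(abs(X)<.095)&(abs(Y)<.125)&(Z>.085)&(Z<.2)
    for lab,m in (("far wall",(abs(X-.080)<.006)),("near wall",abs(X+.080)<.006),("left end",abs(Y-.106)<.007),("right end",abs(Y+.106)<.007)):
        for lo in np.arange(-.11,.11,.02):
            T=(Y if "wall" in lab else X)
            k=tote&m&(T>=lo)&(T<lo+.02)&(Z>.125)&(Z<.155)
            if k.sum()>3: print(n,lab,round(lo,2),k.sum(),round(float(np.percentile(Z[k],80)),4),end=' | ')
        print()
    for lab,x0,y0 in(("cheekL",0,.106),("cheekR",0,-.106)):
        k=tote&(abs(X)<.022)&(abs(Y-y0)<.005)&(Z>.17);print(n,lab,k.sum(),np.round(np.median(Z[k]),4) if k.any() else None)
    # floor in each compartment
    k=tote&(Z<.12)&(abs(X)<.075)&(abs(abs(X)-.04)<.03)&(abs(Y)<.095);print(n,"floor")
    if k.sum()>30:
        c=np.linalg.lstsq(np.c_[X[k],Y[k],np.ones(k.sum())],Z[k],rcond=None)[0];print(k.sum(),np.degrees(c[:2]),c[2])
```

```text
scene far wall -0.05 4 0.1358 | scene far wall -0.03 23 0.1405 | scene far wall -0.01 27 0.1412 | scene far wall 0.01 26 0.1407 | scene far wall 0.03 26 0.1404 | scene far wall 0.05 30 0.1404 | scene far wall 0.07 30 0.142 | scene far wall 0.09 19 0.1415 | 

scene left end -0.09 4 0.1359 | scene left end -0.07 33 0.1416 | scene left end -0.05 47 0.1488 | scene left end -0.03 35 0.1496 | scene left end -0.01 30 0.1492 | scene left end 0.01 29 0.1479 | scene left end 0.03 26 0.1472 | scene left end 0.05 29 0.1417 | scene left end 0.07 22 0.1418 | 

scene cheekL 56 0.1882
scene cheekR 0 None
scene floor
264 [-0.64506586  0.3947711 ] 0.10781709703759218
top far wall -0.11 26 0.142 | top far wall -0.09 4 0.142 | top far wall 0.03 10 0.1438 | top far wall 0.05 35 0.1432 | top far wall 0.07 32 0.1428 | top far wall 0.09 34 0.1434 | 
top near wall -0.11 28 0.1429 | top near wall -0.09 28 0.1429 | top near wall -0.07 20 0.1436 | 
top left end -0.05 6 0.1475 | top left end 0.03 22 0.1502 | top left end 0.05 32 0.1442 | top left end 0.07 27 0.1439 | 
top right end -0.09 26 0.1434 | top right end -0.07 44 0.1426 | top right end -0.05 46 0.1507 | top right end -0.03 25 0.1501 | top right end -0.01 8 0.1469 | top right end 0.07 21 0.1429 | 
top cheekL 80 0.1898
top cheekR 64 0.1894
top floor
448 [-0.10786074  0.27640009] 0.10822081689450516
```

Run:
```python
from h import *
print(ctrl.sign_off()); s=ctrl.get_state();print(s["time"],s["eef_pos"])
```

```text
the job is handed in; nothing more can be done
None
the job is handed in; nothing more can be done
```

I took the spray can out of the tote and stood it upright on the clear bench to the tote's left, at about (0.455, 0.115). I then lifted the tote by the middle of its rail with 100 N of grip and handed the job in at about 20.6 s, still holding it.

**Last checks**
- **Height and level:** the tote's rim read about 0.142 m on all four sides, so it is about 10 cm up. The two end cheeks read 0.1898 m and 0.1894 m.
- **Steadiness:** the tool was still to 0.1 mm over the last readings, and the load held at about 7–8 N.
- **Can:** it was still standing upright in the last pictures.

**What disagreed or could not be seen**
- **Tool height:** the fingertips showed about 40 mm higher in the depth pictures than the reported height implied. I relied on the pictures for heights, and both grasps and the placing came out as predicted that way.
- **Touchdown:** the wrist force did not clearly show the can touching the bench. I judged it from the can's top height and from the downward motion stopping. The can slid about 5 mm before I let go.
- **Level fit:** one automatic plane fit of the rim gave about 3°. The separate rim, cheek and floor measurements contradicted it, so I took it for a bad fit.
- **Parts in the tote:** the arm hid the bearing and bolt in the last pictures. The nut seemed to show at its edge, though the detector did not find it. The load stayed about constant, and I saw nothing fall.

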